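Close the coffee round: stirrers into the date tin, cup counter back to zero

ROBOT

A 6-joint arm with a two-finger parallel gripper is mounted at the origin on the work surface. World frame = base frame: x ahead of the robot, y to its left, z up, the work surface at z = 0. Lengths are in m, angles in degrees, forces in N, time in s.
With the tool pointing down it reaches from about 0.3 to 0.775 m from the base axis. Payload 14.6 kg.
Tool frame: the origin (TCP) lies midway between the tips of the shut fingers; the grasp point (between the pads) lies ctrl.hold_point_z behind it (ctrl.hold_point_z is the distance from the TCP to the grasp point, in m); z points along the fingers, y is the line along which they close (so a half turn about z gives the same grasp; the last joint's range is limited). The gripper opens to 94 mm and grips with 3 to 60 N. Pads are 16 mm wide; open, the fingers measure 119 mm over their backs; the gripper's body (75 mm by 177 mm) begins 78 mm behind the grasp point.
Start: joints at [66.314, 17.183, 87.147, -0, 75.671, -3.816], TCP at [0.187, 0.517, 0.205] pointing down, gripper open.
Joint ranges: [-173.82, 173.82], [-45.26, 126.66], [13.44, 144.39], [-59.66, 239.66], [0, 175.72], [-146.38, 146.38]. Speed limits (degrees/s): [127.2, 127.2, 147.25, 180, 180, 180].

INTERFACE

Orientations are given as [roll, pitch, yaw] about the fixed x, y, z axes, in that order (R = Rz(yaw) Ry(pitch) Rx(roll)).
In Python, from cell import ctrl gives the robot as it stands.
- The arm moves only by the shell command python3 -m pendant 'ROWS' [FORCE]. ROWS is JSON, a list of rows, each a list of 7 numbers: the shift along the tool's x, y, z in units of 25 mm (1.0 is 25 mm), then the turn, a rotation vector about the tool's x, y, z in units of pi rad (1.0 is pi rad), then the closure, from 0 (fully open) to 1 (shut). A call has 1 to 5 rows; each row shifts and turns the commanded pose from where the row before left it, along the tool's axes as they then stand; what a row does not reach is not made up. A row lasts 1/12 s, in which the tool goes at most 41.7 mm and 7.16 degrees, less where a joint would pass 70% of its speed; a pose out of reach is approached as far as the arm can. A call with a number of a shift or a turn outside -1 to 1 is refused whole. A call with a gripper value outside its range is refused whole. The fingers move at their own pace and stop on an object; FORCE is the grip in N (left out, the last holds). Time passes only in rows, so rows that do not move let the fingers close. It gives the time, the measured TCP pose, the force, the opening and the grip force at its end, in the units of the state.
- ctrl.get_state(): the state, without advancing time (a new reading comes with each control period).
- ctrl.capture(name): name is "side" or "top"; returns a dict with "pixels" (384x512x3 uint8, red, green, blue), "range_z" (384x512 float32, m along the optical axis (not along the pixel's ray), 0 where there is no reading), "fx", "fy", "cx", "cy" (pixels), "xyz" and "attitude" of the camera in the world. Camera axes: x right, y down, z forward; pixel columns grow to the right and rows downward; lengths in m; the calibration is good to about 2 mm. A picture is of the moment at which its call begins.
- ctrl.sign_off(): hands the job in; it is judged then, once.
The state is a dict: "time_s": time; "qpos": joint angles; "joint_velocities": joint speeds; "joint_efforts": joint torques, N m; "tool_pos": TCP position; "orientation": TCP orientation; "contact_force": force on the tool from outside, world axes, zero at the start; "moment": the same for the moment, N m; "finger_gap": finger opening in m; "grasp_force": force on a finger pad.
Only numpy, scipy, OpenCV 4.12 (cv2) and the standard library are available. Lean on these libraries where they do the work, as an engineer would, in place of code of your own. Each camera call takes 0.05 s, during which the arm holds its last target. There are 200 camera calls.

TASK

The coffee round is over, so make the pantry shelf ready for the next one: draw every used wooden stirrer out of the upright holder and lay it inside the open date tin for washing. Also take the loose reset knob, fit its square bore right down onto the cup counter's square shaft, turn the pointer anticlockwise with it all the way back to the zero stop, then lift the knob off again and stand it upright on the round beige mat. Do not shift or tip the finjan cups, the bowl or the flat round lid that stand about.

Things in the scene. Friction and masses are not known exactly. Their poses are not given: they have to be found in the camera images.
- tin: empty open date tin, bronze-coloured aluminium, 216 long (own x) x 126 wide (own y) x 45 high, walls and floor 4 mm; loose, 0.4 kg; origin at the centre of its underside, z up
- holder: fixed upright wooden holder block, 70 (own x) x 200 (own y) x 65 high, with four square wells 26 wide and 55 deep in a row along its y at -72, -24, 24, 72 mm; origin at the centre of its underside
- stirrer1: round wooden stirrer 160 long standing head down in a well of the holder (or absent: None): thick grooved head dia 22, 50 long at the bottom end; plain handle dia 14, 110 long above it; origin on its axis at the head end, own z along the axis from head to handle end; 30 g
- stirrer1_mid (a point): the middle of stirrer1: point on its axis at mid-length, axes as the stirrer's (None if absent)
- stirrer2: round wooden stirrer 160 long standing head down in a well of the holder (or absent: None): thick grooved head dia 22, 50 long at the bottom end; plain handle dia 14, 110 long above it; origin on its axis at the head end, own z along the axis from head to handle end; 30 g
- stirrer2_mid (a point): the middle of stirrer2: point on its axis at mid-length, axes as the stirrer's (None if absent)
- stirrer3: round wooden stirrer 160 long standing head down in a well of the holder (or absent: None): thick grooved head dia 22, 50 long at the bottom end; plain handle dia 14, 110 long above it; origin on its axis at the head end, own z along the axis from head to handle end; 30 g
- stirrer3_mid (a point): the middle of stirrer3: point on its axis at mid-length, axes as the stirrer's (None if absent)
- stirrer4: round wooden stirrer 160 long standing head down in a well of the holder (or absent: None): thick grooved head dia 22, 50 long at the bottom end; plain handle dia 14, 110 long above it; origin on its axis at the head end, own z along the axis from head to handle end; 30 g
- stirrer4_mid (a point): the middle of stirrer4: point on its axis at mid-length, axes as the stirrer's (None if absent)
- mat: round beige silicone cup mat, dia 160, 3 thick, fixed; origin at the centre of its underside
- knob: loose reset knob standing on the mat: black 48 x 48 square foot, 31 high, with a square bore from below 23 wide, 25 deep, sides parallel to the foot's; on the foot a chrome grip bar 62 long (own x) x 18 thick (own y), from 31 to 68 mm above the underside; origin at the centre of the underside, z up; 120 g
- counter: fixed white cup counter, housing 150 x 150 x 45 high with a round dial on top, ticks and a small dark stop post (12 high, 56 mm from the centre) beside the zero tick, which lies at the housing's own -x; origin at the centre of the underside
- shaft_seat (a point): point on the axis of the counter's steel shaft, on top of its round collar (dia 44, 7 mm above the housing), where the underside of a fitted knob rests; turns with the shaft; the 20 mm square shaft rises 22 mm above it (17 mm square, then a 5 mm cone), its sides parallel to the point's x and y; a thin black pointer on the dial reaches from the collar to 59 mm along the point's -x
- shaft (a joint): angle of the counter's shaft and pointer in rad: 0 at the zero stop, growing clockwise seen from above (up to 4.7); stiff, stays where left
- finjan1: bystander: white finjan cup dia 66, 58 high, origin at the underside's centre
- finjan2: bystander: white finjan cup dia 66, 58 high, origin at the underside's centre
- bowl: bystander: blue bowl dia 110, 45 high, origin at the underside's centre
- lid: bystander: flat round bronze lid dia 84, 12 high, origin at the underside's centre
Not all that is in view belongs to the job. What is shaped like the stirrer4 but turquoise is not meant.

How it is judged:
By the outcome, as a careful person would: the job done as asked, in the order asked, and still so for the second after the job is handed in, with the robot touching nothing.
Of stirrer1, stirrer2, stirrer3, stirrer4 only 2 to 4 are there at a start; the rules pass over those that are not, and their reading is None.
At some moment in a run one of tin, knob may be knocked a few centimetres aside while the robot is not near it.
It also fails if it takes over 210 s, if anything falls off the work surface, if the arm or the gripper's body presses on something with over 40 N, if the wrist force passes 120 N, or if a joint passes its speed limit or range.

## Working session

There is one attempt and no reset: what is moved stays moved. The work goes in short steps, Python scripts to look and compute and a shell command to move; the robot and the scene stay as the last step left them, time stands still between calls to the robot, and variables do not carry over. Pictures are saved under pics/ and viewed, at most 14 in all, crops included, and the job is handed in when it is done.

```bash
ls; mkdir -p pics; cat > h.py <<'E'
import numpy as np, cv2
from scipy.spatial.transform import Rotation as R
from cell import ctrl
def cap(n,save=None):
    c=ctrl.capture(n)
    if save: cv2.imwrite('pics/'+save,c['pixels'][:,:,::-1])
    return c
def rot(c):
    a=np.array(c['attitude'],float)
    return a if a.shape==(3,3) else R.from_euler('xyz',a,degrees=True).as_matrix()
def cloud(c):
    v,u=np.mgrid[0:384,0:512]; z=c['range_z']
    p=np.stack([(u-c['cx'])/c['fx']*z,(v-c['cy'])/c['fy']*z,z],-1)
    return p@rot(c).T+np.array(c['xyz'])
def ray(c,u,v,h):
    d=rot(c)@np.array([(u-c['cx'])/c['fx'],(v-c['cy'])/c['fy'],1]); o=np.array(c['xyz'])
    return o+d*(h-o[2])/d[2]
E
python3 - <<'E'
from h import *
for n in ['top','side']:
    c=cap(n,n+'0.png'); print(n,c['xyz'],c['attitude'],c['fx'],c['cx'],c['cy'])
print(ctrl.get_state(),ctrl.hold_point_z)
E
```

```text
pics
top [0.47570066 0.01528056 1.15986426] [-175.68984671   -1.04703464  -89.16095283] 496.7424980186906 257.9134737911746 190.31753765376595
side [ 0.49386129 -0.5129385   0.62265185] [-134.60546278    0.49849982   -6.22249418] 371.1751585000116 257.83675579784585 190.30392013584304
{'time_s': 0.1, 'qpos': array([ 6.63160800e+01,  1.72109958e+01,  8.71751105e+01,  1.28754739e-03,
        7.56719039e+01, -3.81615245e+00]), 'joint_velocities': array([ 0.02101475, -0.09588691, -0.16305278, -0.06518758, -0.05197569,
       -0.07173185]), 'joint_efforts': array([ 1.30228822e-03, -5.32640755e+01, -3.53281546e+01,  7.08701299e-02,
        2.34567525e-02, -9.91725665e-05]), 'tool_pos': array([0.1868244 , 0.51705213, 0.20496901]), 'orientation': array([-1.79942201e+02, -5.10528523e-03,  1.60131911e+02]), 'contact_force': array([ 0.56303825, -0.40694484, -0.50131199]), 'moment': array([ 0.00241808,  0.01124918, -0.00831484]), 'grasp_force': 0.0, 'finger_gap': 0.09408630490419354} 0.0188
```

View pics/top0.png

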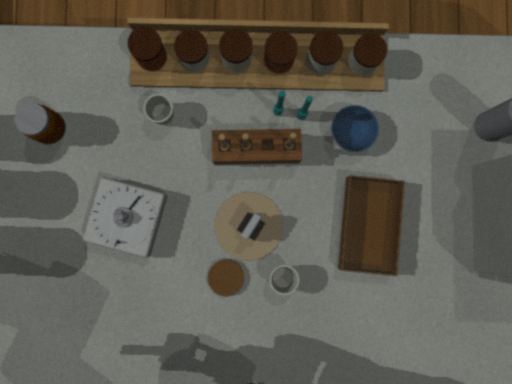

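View pics/side0.png

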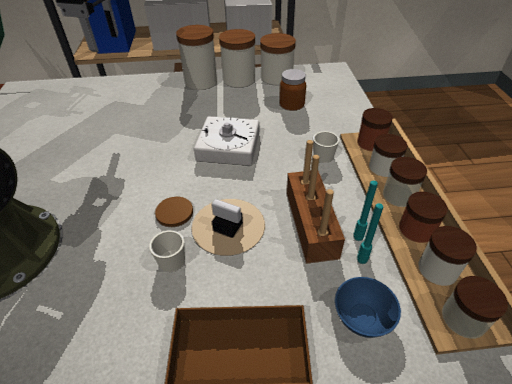

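Top view: the holder is at (257,146), with wooden stirrers at (225,145), (246,142) and (290,143) and an empty well at about (268,145). The turquoise look-alikes at (280,103) and (304,107) stand outside it and are not meant. The knob on the mat is at (251,226), the tin at (371,225) and the counter at (124,216). I'll measure these and confirm in an enlarged crop.

```bash
python3 - <<'E'
from h import *
c=cap('top'); P=cloud(c); im=c['pixels']
a=cv2.resize(im[120:170,200:310],None,fx=7,fy=7,interpolation=2)[:290,:770]
b=cv2.resize(im[170:262,78:170],None,fx=3.2,fy=3.2,interpolation=2); k=cv2.resize(im[190:262,210:290],None,fx=4,fy=4,interpolation=2)
o=np.zeros((600,780,3),np.uint8); o[:290,:770]=a; o[300:300+b.shape[0],:b.shape[1]]=b; o[300:300+k.shape[0],310:310+k.shape[1]]=k
cv2.imwrite('pics/crop1.png',o[:,:,::-1])
def mr(m,box,name,h=None):
    u0,v0,u1,v1=box; M=np.zeros((384,512),np.uint8); M[v0:v1,u0:u1]=m[v0:v1,u0:u1]
    M=cv2.morphologyEx(M,cv2.MORPH_OPEN,np.ones((2,2)))
    pts=P[M>0]; r=cv2.minAreaRect((pts[:,:2]*1000).astype(np.float32)); print(name,len(pts),np.round(r[0],1),np.round(r[1],1),round(r[2],1),'z',np.round(np.median(pts[:,2]),4))
Z=P[...,2]
mr((Z>.055)&(Z<.075),(200,120,310,175),'holder')
mr((Z>.036)&(Z<.055),(330,170,412,282),'tin')
mr((Z>.036)&(Z<.056),(78,170,175,265),'counter')
mr((Z>.049),(95,190,150,240),'shaft+')
mr((Z>.015),(225,205,275,245),'knob'); mr((Z>.055),(225,205,275,245),'bar')
mr((im[...,0]>im[...,2]*1.4)&(Z<.02),(205,180,290,265),'mat')
for n,b in dict(s1=(215,132,235,155),s2=(236,132,256,155),s3=(280,132,300,155)).items():
    mr(Z>.085,b,n); u0,v0,u1,v1=b; q=P[v0:v1,u0:u1].reshape(-1,3); q=q[q[:,2]>.08]; print(np.round(q[np.argsort(q[:,2])][::max(1,len(q)//8)],4).tolist())
for n,b in dict(f1=(140,90,176,128),f2=(266,260,302,300),bowl=(328,102,382,155),lid=(204,255,248,300)).items(): mr(Z>.008,b,n)
E
```

```text
holder 2338 [588.8 -10.1] [220.7 209.8] 5.2 z 0.0652
tin 710 [ 492.3 -164.5] [355.5 222.8] 85.3 z 0.0429
counter 4364 [467.4 201.2] [356.4 154.7] 75.8 z 0.047
shaft+ 333 [495.8 298. ] [ 87.2 101.9] 2.1 z 0.0536
knob 504 [477.    9.5] [48.5 64.1] 59.1 z 0.0369
bar 227 [477.1   9.6] [18.1 64.1] 58.6 z 0.0711
mat 229 [469.3  21.7] [132.  161.6] 89.0 z 0.0059
s1 84 [663.7  70.3] [10.7 27.6] 73.6 z 0.1421
[[0.6511, 0.0724, 0.0821], [0.6546, 0.0802, 0.0996], [0.6535, 0.079, 0.1188], [0.6526, 0.0697, 0.1368], [0.652, 0.0709, 0.1524], [0.6596, 0.0703, 0.167], [0.6633, 0.0703, 0.1691], [0.6528, 0.072, 0.1707], [0.6546, 0.074, 0.172]]
s2 82 [664.9  20.8] [10.3 28.9] 60.2 z 0.1402
[[0.6543, 0.0221, 0.0814], [0.6532, 0.0263, 0.1008], [0.6532, 0.024, 0.126], [0.6566, 0.0323, 0.1417], [0.6532, 0.0238, 0.1621], [0.6581, 0.0198, 0.1689], [0.6598, 0.0259, 0.1702], [0.6635, 0.03, 0.1719]]
s3 79 [581.6 -31.4] [ 12.9 231. ] 63.0 z 0.1398
[[0.656, -0.0679, 0.0806], [0.6594, -0.0643, 0.0991], [0.6566, -0.0715, 0.1161], [0.6572, -0.0656, 0.1363], [0.6579, -0.066, 0.1561], [0.6601, -0.0692, 0.1671], [0.6576, -0.065, 0.1689], [0.6676, -0.0728, 0.1709], [0.4757, 0.0153, 1.1599]]
f1 470 [611.3 142.1] [365.3  66.9] 32.7 z 0.0365
f2 381 [356.2 -67.1] [72.4 66.9] 45.8 z 0.0428
bowl 1450 [ 631.6 -117.4] [108.4 394.7] 34.2 z 0.0239
lid 1051 [398.2  62.6] [ 82.9 161.6] 85.7 z 0.0127
```

View pics/crop1.png

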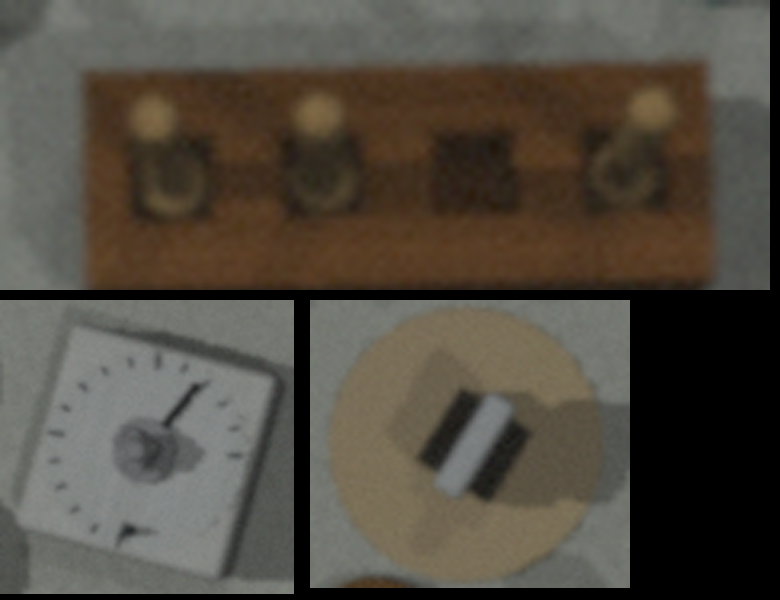

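The crop confirms three wooden stirrers in wells 1, 2 and 4 (image left to right) and an empty third well. The counter's stop post is at about crop (127,533), and the pointer points up-right to (205,382). Next, robust measurements with the invalid depth pixels removed.

```bash
cat >> h.py <<'E'
def mrect(P,m,box,name):
    u0,v0,u1,v1=box; M=np.zeros((384,512),np.uint8); M[v0:v1,u0:u1]=(m&(P[...,2]<.5))[v0:v1,u0:u1]
    n,l,s,_=cv2.connectedComponentsWithStats(M); k=1+np.argmax(s[1:,4]); pts=P[l==k]
    r=cv2.minAreaRect((pts[:,:2]*1000).astype(np.float32)); (x,y),rad=cv2.minEnclosingCircle((pts[:,:2]*1000).astype(np.float32))
    print(name,len(pts),'c',np.round(r[0],1),'wh',np.round(r[1],1),'a',round(r[2],1),'circ',round(x,1),round(y,1),round(rad,1),'z',np.round(np.median(pts[:,2]),4)); return pts
E
python3 - <<'E'
from h import *
c=cap('top'); P=cloud(c); im=c['pixels'].astype(int); Z=P[...,2]; S=im.sum(2)
mrect(P,(Z>.06)&(Z<.07),(200,120,310,175),'holder')
mrect(P,(Z>.04)&(Z<.05),(330,170,412,282),'tin')
mrect(P,(Z>.041)&(Z<.049),(78,170,175,265),'counter')
mrect(P,(Z>.050),(105,195,145,235),'collar'); mrect(P,(Z>.060),(105,195,145,235),'shaft')
p=mrect(P,(Z>.066),(105,195,145,235),'shafttop')
for n,b in dict(f1=(140,90,176,128),f2=(266,260,302,300),bowl=(328,102,382,155),lid=(204,255,248,300)).items(): mrect(P,(Z>.008),b,n)
mrect(P,(im[...,0]>im[...,2]*1.3)&(Z<.03),(205,180,290,265),'mat')
ctr=p[:,:2].mean(0)
d=np.hypot(P[...,0]-ctr[0],P[...,1]-ctr[1]); m=(d<.07)&(d>.03)&(Z>.04)&(S<200)
n,l,s,ce=cv2.connectedComponentsWithStats(m.astype(np.uint8))
for i in range(1,n):
    if s[i,4]>3:
        q=ray(c,*ce[i],.045); v=q[:2]-ctr; print(np.round(ce[i],1),s[i,4],'ang',np.degrees(np.arctan2(v[1],v[0])).round(1),np.hypot(*v).round(4),'z',np.median(Z[l==i]).round(4))
for u,v in [(222,136),(245,136),(293,135)]:
    w=(slice(v-5,v+6),slice(u-5,u+6)); t=(Z[w]>.155)&(Z[w]<.3); print('stir top',np.round(np.median(P[w][t],0),4),t.sum())
c=cap('side'); P=cloud(c); Z=P[...,2]
for n,b in dict(s1=(303,135,316,180),s2=(309,150,323,200),s4=(320,185,335,236)).items():
    q=mrect(P,(Z>.08)&(P[...,0]>.5),b,'side '+n)
    for a in (.08,.1,.12,.14,.16): 
        t=q[abs(q[:,2]-a)<.01]; print(a,np.round(np.median(t,0),4) if len(t) else '')
print(S[200:235,105:160].min())
E
```

```text
holder 2148 c [660.3   2.2] wh [ 71.  200.1] a 2.2 circ 660.4 2.3 105.1 z 0.0657
tin 618 c [ 485.9 -262.6] wh [127.8 216.2] a 85.0 circ 486.3 -262.2 123.6 z 0.045
counter 3329 c [495.6 296.1] wh [150.4 149.4] a 75.8 circ 496.2 296.1 102.3 z 0.0464
collar 299 c [495.9 296.2] wh [48.  43.9] a 14.0 circ 497.4 294.3 26.7 z 0.0545
shaft 97 c [495.7 296.1] wh [20.7 20.7] a 54.1 circ 495.1 296.3 13.2 z 0.072
shafttop 93 c [495.7 296.1] wh [20.7 20.7] a 54.1 circ 495.1 296.3 13.2 z 0.0721
f1 481 c [740.6 224.4] wh [64. 64.] a 60.8 circ 740.9 224.1 33.1 z 0.0451
f2 397 c [362.6 -62.6] wh [63.7 63.5] a 45.8 circ 363.1 -62.9 32.5 z 0.049
bowl 1464 c [ 706.3 -221.3] wh [107.  107.4] a 88.9 circ 705.7 -221.0 54.7 z 0.0249
lid 1045 c [362.6  67.9] wh [82.5 81.3] a 89.7 circ 361.8 67.6 41.9 z 0.0129
mat 2990 c [481.2  16. ] wh [154.5 154.3] a 47.2 circ 480.8 15.7 78.3 z 0.0038
[135.4 201.2] 22 ang -35.7 0.0438 z 0.0496
[117.4 241.9] 9 ang 168.6 0.0566 z 0.0582
stir top [0.6563 0.0738 0.1696] 46
stir top [0.658  0.0259 0.169 ] 44
stir top [ 0.6615 -0.069   0.1699] 42
side s1 372 c [656.2  46.3] wh [62.3 14.7] a 88.0 circ 656.5 46.3 31.3 z 0.1362
0.08 [0.6546 0.0663 0.0853]
0.1 [0.6556 0.066  0.0994]
0.12 [0.6558 0.0644 0.1218]
0.14 [0.6557 0.0649 0.1397]
0.16 [0.6553 0.0649 0.1624]
side s2 293 c [658.  43.] wh [13.2 55.9] a 1.0 circ 659.1 43.3 28.2 z 0.1322
0.08 [0.659  0.0183 0.0853]
0.1 [0.6579 0.0184 0.1007]
0.12 [0.6587 0.0194 0.1206]
0.14 [0.658  0.0197 0.1397]
0.16 [0.6577 0.0186 0.1617]
side s4 288 c [662.4 -73.6] wh [14.2 13.3] a 14.9 circ 662.7 -73.6 7.7 z 0.1337
0.08 [ 0.6596 -0.078   0.0854]
0.1 [ 0.66   -0.078   0.1001]
0.12 [ 0.6599 -0.0778  0.1192]
0.14 [ 0.6598 -0.0778  0.1406]
0.16 [ 0.6607 -0.0771  0.1638]
121
```

```bash
python3 -m pendant '[[0,0,-1,0,0,0.039,0],[0,0,-1,0,0,0.039,0],[0,0,0,0,0,0.039,0],[0,0,0,0,0,0.039,0],[0,0,0,0,0,0.039,0]]' 10 && python3 -m pendant '[[0,0,0,0,0,0.039,0],[0,0,0,0,0,0.039,0],[0,0,0,0,0,0.039,0],[0,0,0,0,0,0.039,0],[0,0,0,0,0,0.039,0]]' && python3 -m pendant '[[0,0,0,0,0,0.039,0],[0,0,0,0,0,0.039,0],[0,0,0,0,0,0.039,0],[0,0,0,0,0,0.039,0],[0,0,0,0,0,0.039,0]]' && python3 -m pendant '[[0,0,0,0,0,0.039,0],[0,0,0,0,0,0.039,0],[0,0,0,0,0,0.039,0],[0,0,0,0,0,0.039,0],[0,0,0,0,0,0.039,0]]' && python3 -m pendant '[[0,0,0,0,0,0.039,0],[0,0,0,0,0,0.039,0],[0,0,0,0,0,0.039,0],[0,0,0,0,0,0.022,0.68],[0,0,0,0,0,0,0.68]]'
cat > g.py <<'E'
import sys; from h import *
# remaining shift in tool units (25 mm) to TCP target x y z
s=ctrl.get_state(); Rt=R.from_euler('xyz',s['orientation'],degrees=True).as_matrix()
print('t',round(s['time_s'],1),'pos',s['tool_pos'].round(4),'rpy',s['orientation'].round(1),'q',s['qpos'].round(0),'gap',round(s['finger_gap'],4),'gf',round(float(s['grasp_force']),1),'F',s['contact_force'].round(1))
if len(sys.argv)>3: print('units',(Rt.T@(np.array(sys.argv[1:4],float)-s['tool_pos'])/.025).round(2))
E
python3 g.py 0.661 -0.069 0.205
```

```text
time_s: 0.67
tool_pos: [0.1869, 0.5173, 0.2557]
orientation: [180.0, -0.0, 124.7]
contact_force: [0.5, -0.1, 0.3]
finger_gap: 0.0942
grasp_force: 0.0
time_s: 1.08
tool_pos: [0.1869, 0.5172, 0.2553]
orientation: [-180.0, 0.0, 89.6]
contact_force: [0.4, 0.8, -0.1]
finger_gap: 0.094
grasp_force: 0.0
time_s: 1.5
tool_pos: [0.1869, 0.5172, 0.2553]
orientation: [180.0, 0.0, 54.5]
contact_force: [-0.0, 0.8, 0.5]
finger_gap: 0.094
grasp_force: 0.0
time_s: 1.92
tool_pos: [0.1869, 0.5172, 0.2553]
orientation: [180.0, 0.0, 19.4]
contact_force: [-0.4, 0.4, 0.1]
finger_gap: 0.094
grasp_force: 0.0
time_s: 2.33
tool_pos: [0.2469, 0.4818, 0.2516]
orientation: [-178.1, 3.1, 0.3]
contact_force: [-0.3, -0.0, -0.8]
finger_gap: 0.084
grasp_force: 0.0
t 2.3 pos [0.2469 0.4818 0.2516] rpy [-178.1    3.1    0.3] q [ 57.  14.  85.   4.  81. 146.] gap 0.084 gf 0.0 F [-0.3 -0.  -0.8]
units [16.52 22.14  0.23]
```

```bash
python3 -m pendant '[[0.6,1,0,0,0,0,0.68],[0.6,1,0,0,0,0,0.68],[0.6,1,0,0,0,0,0.68],[0.6,1,0,0,0,0,0.68],[0.6,1,0,0,0,0,0.68]]' >/dev/null&& python3 -m pendant '[[0.8,1,0,0,0,0,0.68],[0.8,1,0,0,0,0,0.68],[0.8,1,0,0,0,0,0.68],[0.8,1,0,0,0,0,0.68],[0.8,1,0,0,0,0,0.68]]' >/dev/null&& python3 -m pendant '[[0.8,1,0,0,0,0,0.68],[0.8,1,0,0,0,0,0.68],[0.8,1,0,0,0,0,0.68],[0.8,1,0,0,0,0,0.68],[0,0,0,0,0,0,0.68]]'; python3 g.py 0.661 -0.069 0.205
```

```text
time_s: 3.58
tool_pos: [0.5044, 0.1335, 0.2258]
orientation: [-178.1, 3.1, 0.5]
contact_force: [-0.1, -0.4, -0.1]
finger_gap: 0.0301
grasp_force: 0.0
t 3.6 pos [0.5044 0.1335 0.2258] rpy [-178.1    3.1    0.5] q [10. 14. 88.  2. 80. 99.] gap 0.0301 gf 0.0 F [-0.1 -0.4 -0.1]
units [6.23 8.17 0.23]
```

```bash
cat >> g.py <<'E'
if len(sys.argv)>6: print('turn',(R.from_matrix(Rt.T@R.from_euler('xyz',[float(a) for a in sys.argv[4:7]],degrees=True).as_matrix()).as_rotvec()/np.pi).round(4))
E
python3 g.py 0.661 -0.069 0.205 180 0 -5
```

```text
t 3.6 pos [0.5044 0.1335 0.2258] rpy [-178.1    3.1    0.5] q [10. 14. 88.  2. 80. 99.] gap 0.0301 gf 0.0 F [-0.1 -0.4 -0.1]
units [6.23 8.17 0.23]
turn [-0.0095  0.0177  0.0303]
```

```bash
python3 -m pendant '[[0,0,0,-0.0095,0.0177,0.0303,0.68],[0,0,0,0,0,0,0.68]]' >/dev/null && python3 -m pendant '[[0.8,1,0,0,0,0,0.68],[0.8,1,0,0,0,0,0.68],[0.8,1,0,0,0,0,0.68],[0.8,1,0,0,0,0,0.68],[0.8,1,0,0,0,0,0.68]]' >/dev/null && python3 -m pendant '[[0.6,0.8,0,0,0,0,0.68],[0.6,0.8,0,0,0,0,0.68],[0.6,0.8,0,0,0,0,0.68],[0,0,0,0,0,0,0.68],[0,0,0,0,0,0,0.68]]'; python3 g.py 0.661 -0.069 0.205 180 0 -5
```

```text
time_s: 4.58
tool_pos: [0.6312, -0.06, 0.226]
orientation: [-179.9, 0.1, -4.7]
contact_force: [0.4, -0.1, 0.4]
finger_gap: 0.0302
grasp_force: 0.0
t 4.6 pos [ 0.6312 -0.06    0.226 ] rpy [-1.799e+02  1.000e-01 -4.700e+00] q [-9. 27. 70.  0. 82. 86.] gap 0.0302 gf 0.0 F [ 0.4 -0.1  0.4]
units [1.22 0.26 0.84]
turn [-0.0007  0.0004  0.0014]
```

```bash
python3 -m pendant '[[0.6,0.13,0,0,0,0,0.68],[0.62,0.13,0,0,0,0,0.68],[0,0,0.8,0,0,0,0.68],[0,0,1,0,0,0,0.68],[0,0,1,0,0,0,0.68]]' >/dev/null && python3 -m pendant '[[0,0,1,0,0,0,0.68],[0,0,0,0,0,0,1],[0,0,0,0,0,0,1],[0,0,0,0,0,0,1],[0,0,0,0,0,0,1]]' 15 && python3 -m pendant '[[0,0,-1,0,0,0,1],[0,0,-1,0,0,0,1],[0,0,-1,0,0,0,1],[0,0,-1,0,0,0,1],[0,0,-1,0,0,0,1]]'; python3 g.py .45 -.2595 .256; python3 - <<'E'
from h import *
c=cap('side','a.png')
c=cap('top'); P=cloud(c); Z=P[...,2]
mrect(P,(Z>.04)&(Z<.05),(330,170,412,282),'tin')
E
```

```text
time_s: 5.42
tool_pos: [0.6617, -0.069, 0.1337]
orientation: [-180.0, -0.2, -4.8]
contact_force: [-0.7, -2.2, -0.5]
finger_gap: 0.0136
grasp_force: 15.0
time_s: 5.83
tool_pos: [0.661, -0.069, 0.2596]
orientation: [-179.9, -0.2, -4.8]
contact_force: [0.2, -0.1, -0.3]
finger_gap: 0.0141
grasp_force: 15.0
t 5.8 pos [ 0.661  -0.069   0.2596] rpy [-179.9   -0.2   -4.8] q [-9. 31. 61.  0. 88. 86.] gap 0.0141 gf 15.0 F [ 0.2 -0.1 -0.3]
units [-7.76  8.3   0.11]
tin 500 c [ 485.9 -262.6] wh [127. 216.] a 85.1 circ 486.9 -263.4 122.6 z 0.045
```

View pics/a.png

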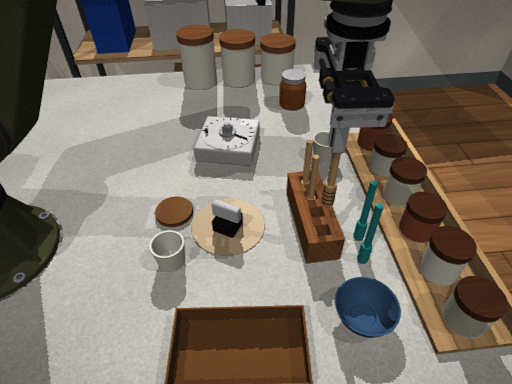

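```bash
python3 -m pendant '[[-0.77,0.955,0,0,0,0,1],[-0.77,0.955,0,0,0,0,1],[-0.77,0.955,0,0,0,0,1],[-0.77,0.955,0,0,0,0,1],[-0.77,0.955,0,0,0,0,1]]' >/dev/null && python3 -m pendant '[[-0.77,0.955,0,0,0,0,1],[-0.77,0.955,0,0,0,0,1],[-0.77,0.955,0,0,0,0,1],[-0.77,0.955,0,0,0,0,1],[-0.77,0.955,0,0,0,0,1]]' >/dev/null && python3 -m pendant '[[0,0,0,0,0.038,0,1],[0,0,0,0,0.038,0,1],[0,0,0,0,0.038,0,1],[0,0,0,0,0.038,0,1],[0,0,0,0,0.038,0,1]]' && python3 -m pendant '[[0,0,0,0,0.038,0,1],[0,0,0,0,0.038,0,1],[0,0,0,0,0.038,0,1],[0,0,0,0,0.038,0,1],[0,0,0,0,0,0,1]]'; python3 g.py .449 -.291 .1
```

```text
time_s: 7.18
tool_pos: [0.4486, -0.2912, 0.2576]
orientation: [179.8, -34.6, -4.9]
contact_force: [1.0, -0.0, 0.5]
finger_gap: 0.0134
grasp_force: 15.0
time_s: 7.6
tool_pos: [0.4489, -0.2885, 0.2544]
orientation: [-179.2, -58.3, -5.2]
contact_force: [-0.1, -0.2, -0.7]
finger_gap: 0.0137
grasp_force: 15.0
t 7.6 pos [ 0.4489 -0.2885  0.2544] rpy [-179.2  -58.3   -5.2] q [-57.  -4. 122.  72.  45.  -9.] gap 0.0137 gf 15.0 F [-0.1 -0.2 -0.7]
units [-5.25  0.14  3.26]
```

```bash
python3 -m pendant '[[-0.84,0.01,0.52,0,0,0,1],[-0.84,0.01,0.52,0,0,0,1],[-0.84,0.01,0.52,0,0,0,1],[-0.84,0.01,0.52,0,0,0,1],[-0.84,0.01,0.52,0,0,0,1]]'; python3 g.py .449 -.291 .082
```

```text
time_s: 8.02
tool_pos: [0.4498, -0.289, 0.1315]
orientation: [-179.3, -57.9, -4.9]
contact_force: [0.7, -0.1, -0.1]
finger_gap: 0.0138
grasp_force: 15.0
t 8.0 pos [ 0.4498 -0.289   0.1315] rpy [-179.3  -57.9   -4.9] q [-57.  11. 127.  92.  43. -38.] gap 0.0138 gf 15.0 F [ 0.7 -0.1 -0.1]
units [-1.69  0.09  1.03]
```

```bash
python3 -m pendant '[[-0.84,0.04,0.52,0,0,0,1],[-0.8,0.04,0.48,0,0,0,1],[0,0,0,0,0,0,1]]' && python3 -m pendant '[[0,0,0,0,0,0,0.7],[0,0,0,0,0,0,0.7],[0,0,0,0,0,0,0.7]]' && python3 -m pendant '[[0.84,0,-0.52,0,0,0,0.7],[0.84,0,-0.52,0,0,0,0.7],[0.84,0,-0.52,0,0,0,0.7],[0.84,0,-0.52,0,0,0,0.7],[0.84,0,-0.52,0,0,0,0.7]]'; python3 - <<'E'
from h import *
c=cap('side','b.png')
E
```

```text
time_s: 8.27
tool_pos: [0.4485, -0.2895, 0.0805]
orientation: [-178.7, -57.7, -5.4]
contact_force: [-0.0, -0.6, -0.5]
finger_gap: 0.0139
grasp_force: 15.0
time_s: 8.52
tool_pos: [0.4493, -0.2913, 0.0858]
orientation: [-179.5, -58.1, -4.8]
contact_force: [-0.7, -0.1, -0.2]
finger_gap: 0.0277
grasp_force: 0.0
time_s: 8.93
tool_pos: [0.4489, -0.2918, 0.2102]
orientation: [-179.6, -58.0, -4.8]
contact_force: [-0.5, -0.4, 0.4]
finger_gap: 0.0282
grasp_force: 0.0
```

View pics/b.png

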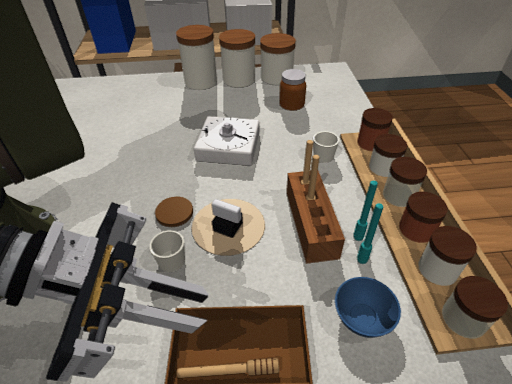

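Stirrer 4 is lying in the tin at about (230,368). Next, stirrer 2.

```bash
python3 -m pendant '[[0,0,0,0,-0.036,0,0.7],[0,0,0,0,-0.036,0,0.7],[0,0,0,0,-0.036,0,0.7],[0,0,0,0,-0.036,0,0.7],[0,0,0,0,-0.036,0,0.7]]' >/dev/null && python3 -m pendant '[[0,0,0,0,-0.036,0,0.7],[0,0,0,0,-0.036,0,0.7],[0,0,0,0,-0.036,0,0.7],[0,0,0,0,-0.036,0,0.7],[0,0,0,0,0,0,0.68]]'; python3 g.py .656 .0258 .225 180 0 -5
```

```text
time_s: 9.82
tool_pos: [0.4514, -0.2897, 0.208]
orientation: [-179.4, -4.0, -4.0]
contact_force: [0.2, -0.0, 0.2]
finger_gap: 0.0297
grasp_force: 0.0
t 9.8 pos [ 0.4514 -0.2897  0.208 ] rpy [-179.4   -4.    -4. ] q [-38.  13.  92.   3.  72.  55.] gap 0.0297 gf 0.0 F [ 0.2 -0.   0.2]
units [  7.32 -13.16  -0.03]
turn [-0.0035 -0.0224  0.0059]
```

```bash
python3 -m pendant '[[0,0,0,-0.0035,-0.0224,0.006,0.68],[0,0,0,0,0,0,0.68],[0.55,-0.95,-0.1,0,0,0,0.68],[0.55,-0.95,-0.1,0,0,0,0.68],[0.55,-0.95,-0.1,0,0,0,0.68]]' >/dev/null && python3 -m pendant '[[0.55,-0.95,-0.1,0,0,0,0.68],[0.55,-0.95,-0.1,0,0,0,0.68],[0.55,-0.95,-0.1,0,0,0,0.68],[0.55,-0.95,-0.1,0,0,0,0.68],[0.55,-0.95,-0.1,0,0,0,0.68]]' >/dev/null && python3 -m pendant '[[0.55,-0.95,0,0,0,0,0.68],[0.55,-0.95,0,0,0,0,0.68],[0.55,-0.95,0,0,0,0,0.68],[0,0,0,0,0,0,0.68],[0,0,0,0,0,0,0.68]]'; python3 g.py .658 .0258 .132 180 0 -5
```

```text
time_s: 11.07
tool_pos: [0.6236, -0.0418, 0.2285]
orientation: [-179.7, -0.4, -4.9]
contact_force: [-0.3, -0.4, 1.8]
finger_gap: 0.03
grasp_force: 0.0
t 11.1 pos [ 0.6236 -0.0418  0.2285] rpy [-179.7   -0.4   -4.9] q [-7. 26. 72.  0. 81. 88.] gap 0.03 gf 0.0 F [-0.3 -0.4  1.8]
units [ 1.11 -2.79  3.88]
turn [-0.0016 -0.0023  0.0004]
```

```bash
python3 -m pendant '[[0.37,-0.93,0,0,0,0,0.68],[0.37,-0.93,0,0,0,0,0.68],[0.37,-0.93,0,0,0,0,0.68],[0,0,0,-0.0016,-0.0023,0,0.68],[0,0,0,0,0,0,0.68]]'; python3 g.py .658 .0258 .132 180 0 -5
```

```text
time_s: 11.48
tool_pos: [0.657, 0.0243, 0.2286]
orientation: [180.0, 0.1, -5.0]
contact_force: [-0.2, -0.1, -0.8]
finger_gap: 0.0303
grasp_force: 0.0
t 11.5 pos [0.657  0.0243 0.2286] rpy [ 1.8e+02  1.0e-01 -5.0e+00] q [-1. 31. 65. -0. 84. 94.] gap 0.0303 gf 0.0 F [-0.2 -0.1 -0.8]
units [ 0.04 -0.07  3.87]
turn [0.0003 0.0006 0.0001]
```

```bash
python3 -m pendant '[[0.04,-0.07,0.9,0,0,0,0.68],[0,0,1,0,0,0,0.68],[0,0,1,0,0,0,0.68],[0,0,0.97,0,0,0,0.68],[0,0,0,0,0,0,0.68]]' >/dev/null && python3 -m pendant '[[0,0,0,0,0,0,1],[0,0,0,0,0,0,1],[0,0,0,0,0,0,1],[0,0,0,0,0,0,1]]' 15 && python3 -m pendant '[[0,0,-1,0,0,0,1],[0,0,-1,0,0,0,1],[0,0,-1,0,0,0,1],[0,0,-1,0,0,0,1],[0,0,-1,0,0,0,1]]' && python3 -m pendant '[[-0.6,1,0,0,0,0,1],[-0.6,1,0,0,0,0,1],[-0.6,1,0,0,0,0,1],[-0.6,1,0,0,0,0,1],[-0.6,1,0,0,0,0,1]]' >/dev/null && python3 -m pendant '[[-0.6,1,0,0,0,0,1],[-0.6,1,0,0,0,0,1],[-0.6,1,0,0,0,0,1],[-0.6,1,0,0,0,0,1],[-0.6,1,0,0,0,0,1]]' >/dev/null && python3 -m pendant '[[-0.6,1,0,0,0,0,1],[-0.6,1,0,0,0,0,1],[0,0,0,0,0.036,0,1],[0,0,0,0,0.036,0,1],[0,0,0,0,0.036,0,1]]' && python3 -m pendant '[[0,0,0,0,0.036,0,1],[0,0,0,0,0.036,0,1],[0,0,0,0,0.036,0,1],[0,0,0,0,0.036,0,1],[0,0,0,0,0.036,0,1]]' && python3 -m pendant '[[0,0,0,0,0.036,0,1],[0,0,0,0,0,0,1]]'; python3 g.py .452 -.2575 .082;  python3 - <<'E'
from h import *
c=cap('top'); P=cloud(c); Z=P[...,2]
mrect(P,(Z>.04)&(Z<.05),(330,170,412,282),'tin')
E
```

```text
time_s: 12.23
tool_pos: [0.6588, 0.026, 0.1339]
orientation: [179.9, -0.0, -5.0]
contact_force: [-1.2, -0.5, 7.2]
finger_gap: 0.0136
grasp_force: 15.0
time_s: 12.65
tool_pos: [0.6583, 0.0264, 0.2589]
orientation: [179.9, 0.1, -5.0]
contact_force: [-0.2, -0.1, 0.1]
finger_gap: 0.0136
grasp_force: 15.0
time_s: 13.9
tool_pos: [0.4529, -0.2574, 0.2589]
orientation: [179.8, -19.7, -5.0]
contact_force: [1.0, -0.1, 0.2]
finger_gap: 0.0139
grasp_force: 15.0
time_s: 14.32
tool_pos: [0.4527, -0.2565, 0.2587]
orientation: [179.8, -50.7, -4.8]
contact_force: [-0.3, 0.1, 0.3]
finger_gap: 0.0138
grasp_force: 15.0
time_s: 14.48
tool_pos: [0.4528, -0.2549, 0.2565]
orientation: [-179.7, -55.6, -5.0]
contact_force: [-0.2, 0.7, -1.5]
finger_gap: 0.0139
grasp_force: 15.0
t 14.5 pos [ 0.4528 -0.2549  0.2565] rpy [-179.7  -55.6   -5. ] q [-52.  -8. 124.  66.  42.  -1.] gap 0.0139 gf 15.0 F [-0.2  0.7 -1.5]
units [-5.77  0.13  3.93]
tin 505 c [ 486.  -262.5] wh [127.8 216.3] a 84.9 circ 486.3 -261.7 123.3 z 0.0454
```

```bash
python3 -m pendant '[[-0.8,0.02,0.55,0,0,0,1],[-0.8,0.02,0.55,0,0,0,1],[-0.8,0.02,0.55,0,0,0,1],[-0.8,0.02,0.55,0,0,0,1],[-0.8,0.02,0.55,0,0,0,1]]' && python3 -m pendant '[[-0.8,0.02,0.55,0,0,0,1],[-0.8,0.02,0.55,0,0,0,1],[0,0,0,0,0,0,1]]' && python3 -m pendant '[[0,0,0,0,0,0,0.7],[0,0,0,0,0,0,0.7],[0,0,0,0,0,0,0.7]]' && python3 -m pendant '[[0.8,0,-0.55,0,0,0,0.7],[0.8,0,-0.55,0,0,0,0.7],[0.8,0,-0.55,0,0,0,0.7],[0.8,0,-0.55,0,0,0,0.7],[0.8,0,-0.55,0,0,0,0.7]]' && python3 -m pendant '[[0,0,0,0,-0.036,0,0.7],[0,0,0,0,-0.036,0,0.7],[0,0,0,0,-0.036,0,0.7],[0,0,0,0,-0.036,0,0.7],[0,0,0,0,-0.036,0,0.7]]' >/dev/null && python3 -m pendant '[[0,0,0,0,-0.036,0,0.7],[0,0,0,0,-0.036,0,0.7],[0,0,0,0,-0.036,0,0.7],[0,0,0,0,-0.02,0,0.7],[0,0,0,0,0,0,0.68]]'; python3 g.py .6565 .0735 .225 180 0 -5
```

```text
time_s: 14.95
tool_pos: [0.4539, -0.2571, 0.1356]
orientation: [-179.7, -55.2, -4.7]
contact_force: [0.9, -0.7, 0.1]
finger_gap: 0.0139
grasp_force: 15.0
time_s: 15.2
tool_pos: [0.4529, -0.2567, 0.0839]
orientation: [-179.2, -55.0, -5.1]
contact_force: [-0.1, 0.2, 0.3]
finger_gap: 0.0135
grasp_force: 15.0
time_s: 15.45
tool_pos: [0.4536, -0.2584, 0.0891]
orientation: [-179.8, -55.4, -4.7]
contact_force: [0.0, -0.2, 0.3]
finger_gap: 0.0276
grasp_force: 0.0
time_s: 15.87
tool_pos: [0.453, -0.2586, 0.2114]
orientation: [-179.9, -55.3, -4.8]
contact_force: [0.6, -0.5, -0.1]
finger_gap: 0.0285
grasp_force: 0.0
time_s: 16.7
tool_pos: [0.4554, -0.2559, 0.2092]
orientation: [-179.5, -5.4, -4.1]
contact_force: [0.3, 0.4, -0.1]
finger_gap: 0.0296
grasp_force: 0.0
t 16.7 pos [ 0.4554 -0.2559  0.2092] rpy [-179.5   -5.4   -4.1] q [-35.  11.  95.   3.  70.  58.] gap 0.0296 gf 0.0 F [ 0.3  0.4 -0.1]
units [  7.11 -13.72   0.15]
turn [-0.0029 -0.0299  0.005 ]
```

```bash
python3 -m pendant '[[0,0,0,-0.003,-0.03,0.005,0.68],[0,0,0,0,0,0,0.68],[0.51,-0.98,-0.05,0,0,0,0.68],[0.51,-0.98,-0.05,0,0,0,0.68],[0.51,-0.98,-0.05,0,0,0,0.68]]' >/dev/null && python3 -m pendant '[[0.51,-0.98,-0.05,0,0,0,0.68],[0.51,-0.98,-0.05,0,0,0,0.68],[0.51,-0.98,-0.05,0,0,0,0.68],[0.51,-0.98,-0.05,0,0,0,0.68],[0.51,-0.98,-0.05,0,0,0,0.68]]' >/dev/null && python3 -m pendant '[[0.51,-0.98,0,0,0,0,0.68],[0.51,-0.98,0,0,0,0,0.68],[0.51,-0.98,0,0,0,0,0.68],[0,0,0,0,0,0,0.68],[0,0,0,0,0,0,0.68]]'; python3 g.py .6565 .0735 .132 180 0 -5;  python3 - <<'E'
from h import *
c=cap('top'); im=c['pixels']; o=cv2.hconcat([cv2.resize(im[165:285,330:415],None,fx=4,fy=4),cv2.resize(im[110:230,200:310],None,fx=4,fy=4)])
cv2.imwrite('pics/c.png',o[:,:,::-1])
E
```

```text
time_s: 17.95
tool_pos: [0.6174, 0.0014, 0.219]
orientation: [-179.7, -0.2, -4.9]
contact_force: [-0.3, -0.0, -0.0]
finger_gap: 0.0299
grasp_force: 0.0
t 17.9 pos [0.6174 0.0014 0.219 ] rpy [-179.7   -0.2   -4.9] q [-3. 25. 74.  0. 80. 91.] gap 0.0299 gf 0.0 F [-0.3 -0.  -0. ]
units [ 1.3  -2.99  3.5 ]
turn [-0.0015 -0.0013  0.0007]
```

View pics/c.png

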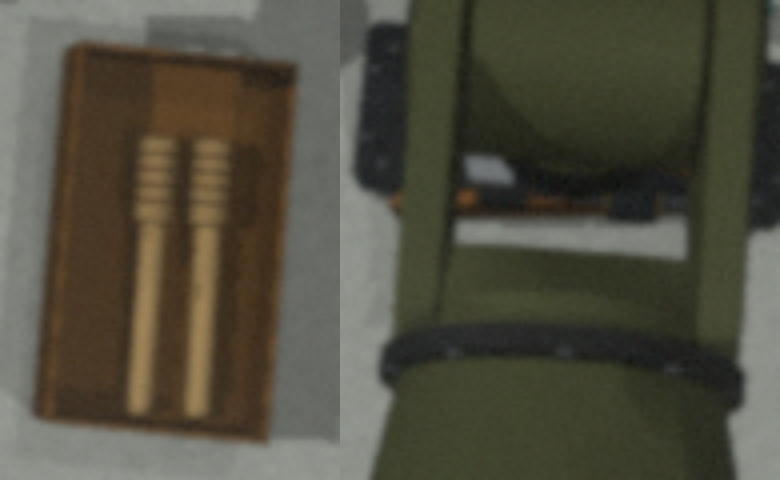

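Two stirrers lie side by side in the tin, with free room on its left (+y) side. Third one now.

```bash
python3 -m pendant '[[0.43,-1,0,0,0,0,0.68],[0.43,-1,0,0,0,0,0.68],[0.43,-0.97,0,-0.0015,-0.001,0,0.68],[0,0,0,0,0,0,0.68],[0,0,0,0,0,0,0.68]]'; python3 g.py .6565 .0735 .132 180 0 -5
```

```text
time_s: 18.42
tool_pos: [0.6557, 0.0718, 0.2189]
orientation: [180.0, 0.1, -4.9]
contact_force: [1.4, 0.7, -0.0]
finger_gap: 0.0302
grasp_force: 0.0
t 18.4 pos [0.6557 0.0718 0.2189] rpy [ 1.8e+02  1.0e-01 -4.9e+00] q [ 3. 31. 66. -0. 83. 98.] gap 0.0302 gf 0.0 F [ 1.4  0.7 -0. ]
units [ 0.03 -0.07  3.47]
turn [0.0002 0.0004 0.0004]
```

```bash
python3 -m pendant '[[0.03,-0.07,0.5,0,0,0,0.68],[0,0,1,0,0,0,0.68],[0,0,1,0,0,0,0.68],[0,0,0.97,0,0,0,0.68],[0,0,0,0,0,0,0.68]]' >/dev/null && python3 -m pendant '[[0,0,0,0,0,0,1],[0,0,0,0,0,0,1],[0,0,0,0,0,0,1],[0,0,0,0,0,0,1]]' 15 && python3 -m pendant '[[0,0,-1,0,0,0,1],[0,0,-1,0,0,0,1],[0,0,-1,0,0,0,1],[0,0,-1,0,0,0,1],[0,0,-1,0,0,0,1]]' && python3 -m pendant '[[-0.53,0.974,0,0,0,0,1],[-0.53,0.974,0,0,0,0,1],[-0.53,0.974,0,0,0,0,1],[-0.53,0.974,0,0,0,0,1],[-0.53,0.974,0,0,0,0,1]]' >/dev/null && python3 -m pendant '[[-0.53,0.974,0,0,0,0,1],[-0.53,0.974,0,0,0,0,1],[-0.53,0.974,0,0,0,0,1],[-0.53,0.974,0,0,0,0,1],[-0.53,0.974,0,0,0,0,1]]' >/dev/null && python3 -m pendant '[[-0.53,0.974,0,0,0,0,1],[-0.53,0.974,0,0,0,0,1],[-0.53,0.974,0,0,0,0,1],[0,0,0,0,0.036,0,1],[0,0,0,0,0.036,0,1]]' && python3 -m pendant '[[0,0,0,0,0.036,0,1],[0,0,0,0,0.036,0,1],[0,0,0,0,0.036,0,1],[0,0,0,0,0.036,0,1],[0,0,0,0,0.036,0,1]]' && python3 -m pendant '[[0,0,0,0,0.036,0,1],[0,0,0,0,0.036,0,1],[0,0,0,0,0,0,1]]'; python3 g.py .458 -.227 .086;  python3 - <<'E'
from h import *
c=cap('top'); P=cloud(c); Z=P[...,2]
mrect(P,(Z>.04)&(Z<.05),(330,170,412,282),'tin')
E
```

```text
time_s: 19.17
tool_pos: [0.6572, 0.0736, 0.1339]
orientation: [180.0, -0.0, -5.0]
contact_force: [0.3, 0.1, 4.6]
finger_gap: 0.0135
grasp_force: 15.0
time_s: 19.58
tool_pos: [0.6567, 0.0739, 0.2592]
orientation: [180.0, 0.1, -4.9]
contact_force: [0.5, -1.2, -0.4]
finger_gap: 0.0138
grasp_force: 15.0
time_s: 20.83
tool_pos: [0.458, -0.2279, 0.2586]
orientation: [179.9, -13.1, -5.0]
contact_force: [0.7, 0.7, -0.1]
finger_gap: 0.0136
grasp_force: 15.0
time_s: 21.25
tool_pos: [0.4576, -0.227, 0.2593]
orientation: [179.7, -45.2, -4.8]
contact_force: [1.5, 0.2, -0.2]
finger_gap: 0.0135
grasp_force: 15.0
time_s: 21.5
tool_pos: [0.4581, -0.2244, 0.2568]
orientation: [-179.6, -54.9, -4.9]
contact_force: [0.6, 0.6, 0.1]
finger_gap: 0.0138
grasp_force: 15.0
t 21.5 pos [ 0.4581 -0.2244  0.2568] rpy [-179.6  -54.9   -4.9] q [-48. -10. 125.  64.  39.   3.] gap 0.0138 gf 15.0 F [0.6 0.6 0.1]
units [-5.59  0.13  3.93]
tin 563 c [ 486.  -262.5] wh [127.6 215.9] a 85.0 circ 486.4 -261.0 123.0 z 0.045
```

```bash
python3 -m pendant '[[-0.8,0.02,0.56,0,0,0,1],[-0.8,0.02,0.56,0,0,0,1],[-0.8,0.02,0.56,0,0,0,1],[-0.8,0.02,0.56,0,0,0,1],[-0.8,0.02,0.56,0,0,0,1]]' && python3 -m pendant '[[-0.8,0.02,0.56,0,0,0,1],[-0.79,0.02,0.55,0,0,0,1],[0,0,0,0,0,0,1]]' && python3 -m pendant '[[0,0,0,0,0,0,0.7],[0,0,0,0,0,0,0.7],[0,0,0,0,0,0,0.7]]' && python3 -m pendant '[[0.8,0,-0.56,0,0,0,0.7],[0.8,0,-0.56,0,0,0,0.7],[0.8,0,-0.56,0,0,0,0.7],[0.8,0,-0.56,0,0,0,0.7],[0.8,0,-0.56,0,0,0,0.7]]' && python3 -m pendant '[[0,0,0,0,-0.036,0,0.7],[0,0,0,0,-0.036,0,0.7],[0,0,0,0,-0.036,0,0.7],[0,0,0,0,-0.036,0,0.7],[0,0,0,0,-0.036,0,0.7]]' >/dev/null && python3 -m pendant '[[0,0,0,0,-0.036,0,0.7],[0,0,0,0,-0.036,0,0.7],[0,0,0,0,-0.036,0,0.7],[0,0,0,0,-0.02,0,0.7],[0,0,0,0,0,0,0]]'; python3 g.py .477 .01 .225 180 0 -5; python3 - <<'E'
from h import *
c=cap('top','d.png'); P=cloud(c); Z=P[...,2]
for h in (.015,.055): mrect(P,(Z>h)&(Z<.09),(215,195,290,255),'knob')
mrect(P,(Z>.04)&(Z<.05),(330,170,412,282),'tin')
E
```

```text
time_s: 21.97
tool_pos: [0.4589, -0.2265, 0.1352]
orientation: [-179.6, -54.6, -4.6]
contact_force: [1.2, 0.1, -0.4]
finger_gap: 0.0136
grasp_force: 15.0
time_s: 22.22
tool_pos: [0.4577, -0.2261, 0.0836]
orientation: [-179.1, -54.4, -5.0]
contact_force: [-0.1, -0.2, -0.5]
finger_gap: 0.0136
grasp_force: 15.0
time_s: 22.47
tool_pos: [0.4584, -0.2277, 0.0887]
orientation: [-179.7, -54.8, -4.6]
contact_force: [-0.4, -0.3, -0.1]
finger_gap: 0.0273
grasp_force: 0.0
time_s: 22.88
tool_pos: [0.458, -0.2281, 0.2117]
orientation: [-179.8, -54.7, -4.7]
contact_force: [-0.6, 0.3, 0.0]
finger_gap: 0.0284
grasp_force: 0.0
time_s: 23.72
tool_pos: [0.4608, -0.2248, 0.2095]
orientation: [-179.4, -5.8, -3.8]
contact_force: [-0.3, -0.8, -1.2]
finger_gap: 0.0321
grasp_force: 0.0
t 23.7 pos [ 0.4608 -0.2248  0.2095] rpy [-179.4   -5.8   -3.8] q [-32.   9.  97.   3.  69.  61.] gap 0.0321 gf 0.0 F [-0.3 -0.8 -1.2]
units [ 0.08 -9.42 -0.52]
turn [-0.0037 -0.0324  0.0066]
knob 500 c [479.6  11.9] wh [47.8 61.4] a 58.9 circ 479.5 12.4 32.5 z 0.0376
knob 225 c [479.6  11.9] wh [17.6 61.3] a 58.7 circ 480.0 12.3 30.8 z 0.0715
tin 286 c [ 542.3 -267.2] wh [127.  103.3] a 85.0 circ 541.9 -266.1 79.5 z 0.0449
```

View pics/d.png

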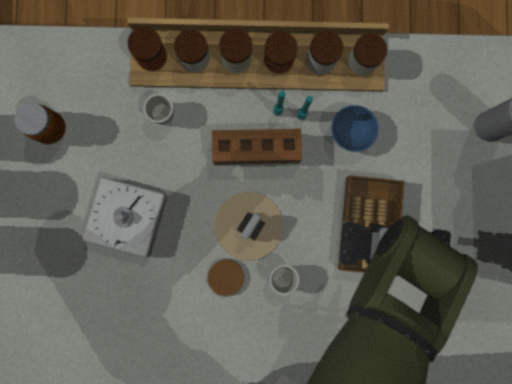

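All three stirrers lie in the tin (heads at about (370,210)) and the wells are empty. Now the knob: level the tool, move over it and remeasure.

```bash
python3 -m pendant '[[0,0,0,-0.0037,-0.0324,0.0066,0.4],[0,0,0,0,0,0,0.4],[0,-1,0,0,0,0,0.4],[0,-1,0,0,0,0,0.4],[0,-1,0,0,0,0,0.4]]' >/dev/null && python3 - <<'E'
from h import *
A=[];B=[]
for i in range(8):
    c=cap('top'); P=cloud(c); Z=P[...,2]; M=np.zeros(Z.shape,bool); M[195:255,215:290]=1
    p=P[M&(Z>.06)&(Z<.08)][:,:2]; A.append(p.mean(0)); B.append(cv2.minAreaRect((p*1000).astype(np.float32))[2])
    q=P[105:0] if 0 else P[195:235,105:145].reshape(-1,3); q=q[(q[:,2]>.066)&(q[:,2]<.09)]
    im=c['pixels'].astype(int)
    h=mrect(P,(Z>.041)&(Z<.049),(78,170,175,265),'counter') if i<2 else 0
    A[-1]=np.r_[A[-1],q[:,:2].mean(0)]
print(np.round(np.mean(A,0),4),np.std(A,0).round(4),np.round(B,1))
E
python3 g.py .4785 .011 .225 180 0 -31.3
```

```text
counter 3333 c [495.8 295.9] wh [149.8 149.8] a 75.4 circ 495.4 296.2 101.9 z 0.0464
counter 3334 c [495.7 296. ] wh [149.9 149.5] a 75.7 circ 495.7 295.6 101.8 z 0.0464
[0.4797 0.0118 0.4957 0.2957] [0.0001 0.     0.0001 0.0002] [58.8 58.7 58.9 58.8 58.8 58.7 58.8 58.7]
t 24.6 pos [ 0.466  -0.1503  0.2081] rpy [-1.798e+02 -1.000e-01 -5.000e+00] q [-22.   9.  96.   0.  74.  73.] gap 0.0565 gf 0.0 F [-1.1  0.2 -0.5]
units [-0.06 -6.47 -0.65]
turn [-0.0014 -0.0002  0.1461]
```

```bash
python3 -m pendant '[[0,-0.93,0,-0.0014,0,0,0.4],[0,-0.93,0,0,0,0,0.4],[0,-0.93,0,0,0,0,0.4],[0,-0.93,0,0,0,0,0.4],[0,-0.93,0,0,0,0,0.4]]' >/dev/null && python3 -m pendant '[[0,-0.93,0,0,0,0.0364,0.4],[0,-0.93,0,0,0,0.0364,0.4],[0,0,0,0,0,0.0364,0.4],[0,0,0,0,0,0.0364,0.4],[0,0,0,0,0,0,0.4]]' ; python3 g.py .4797 .0118 .037 180 0 -31.2; python3 - <<'E'
from h import *
c=cap('side','e.png'); P=cloud(c);Z=P[...,2]
mrect(P,(Z>.055)&(Z<.08)&(P[...,0]>.42),(190,190,265,245),'knob side')
c=cap('top');P=cloud(c);Z=P[...,2]; mrect(P,(Z>.04)&(Z<.05),(330,170,412,282),'tin')
E
```

```text
time_s: 25.42
tool_pos: [0.4829, 0.0121, 0.2079]
orientation: [-180.0, -0.0, -31.5]
contact_force: [-0.2, 0.2, 0.8]
finger_gap: 0.0559
grasp_force: 0.0
t 25.4 pos [0.4829 0.0121 0.2079] rpy [-180.    -0.   -31.5] q [ -3.   8.  97.  -0.  74. 119.] gap 0.0559 gf 0.0 F [-0.2  0.2  0.8]
units [-0.11  0.08  6.84]
turn [-0.0001 -0.0002 -0.0015]
knob side 313 c [479.1   8.4] wh [19.6 61.2] a 59.3 circ 479.0 8.3 31.0 z 0.0691
tin 623 c [ 485.9 -262.4] wh [127.5 216.6] a 85.3 circ 485.8 -260.6 123.4 z 0.0451
```

```bash
python3 -m pendant '[[-0.11,0.08,0.9,0,0,0,0.4],[0,0,0.95,0,0,-0.0015,0.4],[0,0,1,0,0,0,0.4],[0,0,1,0,0,0,0.4],[0,0,1,0,0,0,0.4]]' >/dev/null && python3 -m pendant '[[0,0,1,0,0,0,0.4],[0,0,0.95,0,0,0,0.4],[0,0,0,0,0,0,0.4],[0,0,0,0,0,0,0.4]]'; python3 g.py .4797 .0115 .037 180 0 -31.2; python3 -m pendant '[[0,0,0,0,0,0,1],[0,0,0,0,0,0,1],[0,0,0,0,0,0,1],[0,0,0,0,0,0,1],[0,0,0,0,0,0,1]]' 30; python3 -m pendant '[[0,0,-1,0,0,0,1],[0,0,-1,0,0,0,1],[0,0,-1,0,0,0,1],[0,0,-1,0,0,0,1],[0,0,0,0,0,0,1]]';  python3 g.py .4957 .2957 .137 180 0 54.2;
```

```text
time_s: 26.27
tool_pos: [0.4792, 0.0116, 0.0379]
orientation: [180.0, 0.1, -30.8]
contact_force: [0.2, -0.1, 0.5]
finger_gap: 0.0564
grasp_force: 0.0
t 26.3 pos [0.4792 0.0116 0.0379] rpy [ 1.80e+02  1.00e-01 -3.08e+01] q [ -3.  21. 107.  -0.  52. 118.] gap 0.0564 gf 0.0 F [ 0.2 -0.1  0.5]
units [ 0.02 -0.01  0.04]
turn [0.0002 0.0003 0.0024]
time_s: 26.68
tool_pos: [0.4798, 0.012, 0.0387]
orientation: [-180.0, -0.1, -30.9]
contact_force: [0.3, 0.6, 0.2]
finger_gap: 0.0262
grasp_force: 0.0
time_s: 27.1
tool_pos: [0.4813, 0.012, 0.1427]
orientation: [-179.8, -0.4, -30.9]
contact_force: [1.0, -0.0, -0.4]
finger_gap: 0.0167
grasp_force: 30.0
t 27.1 pos [0.4813 0.012  0.1427] rpy [-179.8   -0.4  -30.9] q [ -3.  12. 103.  -0.  65. 118.] gap 0.0167 gf 30.0 F [ 1.  -0.  -0.4]
units [ -5.33 -10.04   0.22]
turn [ 0.0007 -0.0025 -0.4725]
```

The fingers were still closing when the lift started, so I'm checking how the knob sits in the grip.

```bash
python3 - <<'E'
from h import *
c=cap('side'); cv2.imwrite('pics/f.png',cv2.resize(c['pixels'][110:260,150:310],None,fx=4,fy=4)[:,:,::-1])
P=cloud(c);Z=P[...,2]; im=c['pixels'].astype(int)
m=(im.sum(2)<110)&(Z>.06)&(Z<.25)&(P[...,0]>.4)
q=mrect(P,m,(190,140,265,240),'dark'); print(np.percentile(q[:,2],[1,5,50,95,99]).round(4))
E
```

```text
dark 442 c [483.5   7.7] wh [48.7 47.2] a 59.9 circ 484.2 7.2 32.5 z 0.0997
[0.0793 0.0817 0.0997 0.1084 0.1089]
```

View pics/f.png

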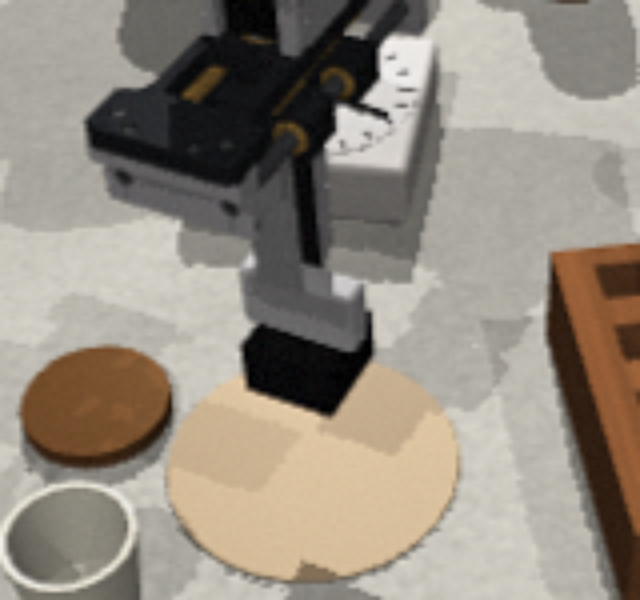

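The knob is held, but only by the top few mm of the bar (the foot's top is at z 0.109 and the tips are at 0.143). I'll set it straight back down on the mat and regrasp lower.

```bash
python3 -m pendant '[[0,0,0.7,0,0,0,1],[0,0,0.7,0,0,0,1],[0,0,0.7,0,0,0,1],[0,0,0.7,0,0,0,1],[0,0,0,0,0,0,1]]' && python3 -m pendant '[[0,0,0.05,0,0,0,1],[0,0,0.05,0,0,0,1],[0,0,0,0,0,0,1]]'; python3 - <<'E'
from h import *
for i in range(2):
    c=cap('side');P=cloud(c);Z=P[...,2]; im=c['pixels'].astype(int)
    q=mrect(P,(im.sum(2)<110)&(Z>.005)&(Z<.2)&(P[...,0]>.4),(190,140,265,245),'dark'); print(np.percentile(q[:,2],[1,5,50,95,99]).round(4))
E
python3 g.py
```

```text
time_s: 27.57
tool_pos: [0.4776, 0.0119, 0.0647]
orientation: [179.9, 0.2, -30.9]
contact_force: [-1.3, -0.5, -1.9]
finger_gap: 0.0174
grasp_force: 29.9
time_s: 27.82
tool_pos: [0.4795, 0.012, 0.0657]
orientation: [-180.0, -0.0, -30.9]
contact_force: [-0.6, 0.4, -1.3]
finger_gap: 0.0177
grasp_force: 29.9
dark 457 c [487.9  -7. ] wh [156.1  35.1] a 59.6 circ 496.6 -11.9 78.3 z 0.1854
[0.0765 0.0882 0.1854 0.199  0.1998]
dark 459 c [487.4  -7.1] wh [154.3  35.7] a 59.2 circ 498.4 -13.7 77.3 z 0.1852
[0.0773 0.0911 0.1852 0.1992 0.1998]
t 27.9 pos [0.4796 0.012  0.066 ] rpy [-1.80e+02 -1.00e-01 -3.09e+01] q [ -3.  18. 106.  -0.  55. 118.] gap 0.0178 gf 29.9 F [-0.4 -0.7 -0.8]
```

```bash
python3 -m pendant '[[0,0,0.08,0,0,0,1],[0,0,0,0,0,0,1]]'; python3 - <<'E'
from h import *
c=cap('side');P=cloud(c);Z=P[...,2]; im=c['pixels'].astype(int)
q=mrect(P,(im.sum(2)<130)&(Z>.005)&(Z<.06)&(P[...,0]>.42),(190,180,265,245),'dark'); print(np.percentile(q[:,2],[1,5,50,95,99]).round(4))
E
python3 g.py
```

```text
time_s: 28.08
tool_pos: [0.4794, 0.012, 0.0636]
orientation: [-180.0, -0.0, -30.9]
contact_force: [-0.3, 0.1, -1.4]
finger_gap: 0.0177
grasp_force: 29.9
dark 392 c [479.8   7.7] wh [49.4 47.4] a 60.4 circ 481.5 6.6 32.8 z 0.0282
[0.0056 0.0079 0.0282 0.0366 0.0371]
t 28.1 pos [0.4794 0.012  0.0636] rpy [-180.    -0.   -30.9] q [ -3.  18. 106.  -0.  55. 118.] gap 0.0176 gf 29.9 F [-0.8  0.1 -1.6]
```

```bash
python3 -m pendant '[[0,0,0.06,0,0,0,1],[0,0,0.05,0,0,0,1],[0,0,0,0,0,0,1]]' && python3 -m pendant '[[0,0,0,0,0,0,0.6],[0,0,0,0,0,0,0.6],[0,0,0,0,0,0,0.6],[0,0,0,0,0,0,0.6]]' && python3 -m pendant '[[0,0,0.4,0,0,0,0.6],[0,0,0.5,0,0,0,0.6],[0,0,0,0,0,0,0.6],[0,0,0,0,0,0,0.6]]' && python3 -m pendant '[[0,0,0,0,0,0,1],[0,0,0,0,0,0,1],[0,0,0,0,0,0,1],[0,0,0,0,0,0,1],[0,0,0,0,0,0,1]]' && python3 -m pendant '[[0,0,0,0,0,0,1],[0,0,0,0,0,0,1],[0,0,0,0,0,0,1]]' 40
```

```text
time_s: 28.38
tool_pos: [0.4798, 0.0114, 0.0625]
orientation: [180.0, -0.1, -30.9]
contact_force: [-10.7, -5.2, 23.4]
finger_gap: 0.0175
grasp_force: 30.1
time_s: 28.72
tool_pos: [0.4795, 0.012, 0.0607]
orientation: [-180.0, -0.0, -30.9]
contact_force: [-0.4, 0.2, 0.2]
finger_gap: 0.0372
grasp_force: 0.0
time_s: 29.05
tool_pos: [0.479, 0.012, 0.0376]
orientation: [180.0, 0.1, -30.9]
contact_force: [0.1, -0.2, -0.0]
finger_gap: 0.0375
grasp_force: 0.0
time_s: 29.47
tool_pos: [0.4795, 0.012, 0.0386]
orientation: [-180.0, -0.1, -30.9]
contact_force: [-0.5, -0.9, 0.7]
finger_gap: 0.0181
grasp_force: 30.0
time_s: 29.72
tool_pos: [0.4796, 0.0119, 0.0386]
orientation: [-180.0, -0.1, -30.9]
contact_force: [-2.4, -0.2, 3.5]
finger_gap: 0.0174
grasp_force: 40.0
```

```bash
python3 -m pendant '[[0,0,-1,0,0,0,1],[0,0,-1,0,0,0,1],[0,0,-1,0,0,0,1],[0,0,-1,0,0,0,1],[0,0,-0.6,0,0,0,1]]' && python3 -m pendant '[[-0.485,-0.913,0,0,0,0,1],[-0.485,-0.913,0,0,0,0,1],[-0.485,-0.913,0,0,0,0,1],[-0.485,-0.913,0,0,0,0,1],[-0.485,-0.913,0,0,0,0,1]]' >/dev/null && python3 -m pendant '[[-0.485,-0.913,0,0,0,0,1],[-0.485,-0.913,0,0,0,0,1],[-0.485,-0.913,0,0,0,0,1],[-0.485,-0.913,0,0,0,0,1],[-0.485,-0.913,0,0,0,0,1]]' && python3 -m pendant '[[-0.485,-0.913,0,0,0,0,1],[0,0,0,0,0,-0.038,1],[0,0,0,0,0,-0.038,1],[0,0,0,0,0,-0.038,1],[0,0,0,0,0,-0.038,1]]'>/dev/null && python3 -m pendant '[[0,0,0,0,0,-0.038,1],[0,0,0,0,0,-0.038,1],[0,0,0,0,0,-0.038,1],[0,0,0,0,0,-0.038,1],[0,0,0,0,0,-0.038,1]]'>/dev/null && python3 -m pendant '[[0,0,0,0,0,-0.038,1],[0,0,0,0,0,-0.038,1],[0,0,0,0,0,-0.038,1],[0,0,0,0,0,0,1],[0,0,0,0,0,0,1]]'; python3 g.py .4957 .2957 .125 180 0 54.2; python3 - <<'E'
from h import *
c=cap('side'); cv2.imwrite('pics/i.png',cv2.resize(c['pixels'][80:190,160:300],None,fx=5,fy=5)[:,:,::-1])
E
```

```text
time_s: 30.13
tool_pos: [0.4799, 0.012, 0.1557]
orientation: [-179.9, -0.2, -30.9]
contact_force: [0.3, -1.0, -1.4]
finger_gap: 0.0178
grasp_force: 40.0
time_s: 30.97
tool_pos: [0.4922, 0.2715, 0.153]
orientation: [180.0, -0.0, -30.9]
contact_force: [-0.2, 1.0, -2.2]
finger_gap: 0.0177
grasp_force: 40.0
time_s: 32.22
tool_pos: [0.4969, 0.2894, 0.1529]
orientation: [-179.5, -0.2, 51.7]
contact_force: [-0.1, -0.2, -0.6]
finger_gap: 0.0175
grasp_force: 40.0
t 32.2 pos [0.4969 0.2894 0.1529] rpy [-179.5   -0.2   51.7] q [26. 23. 87.  1. 70. 64.] gap 0.0175 gf 40.0 F [-0.1 -0.2 -0.6]
units [ 0.17 -0.18  1.12]
turn [-0.0026 -0.0013 -0.014 ]
```

View pics/i.png

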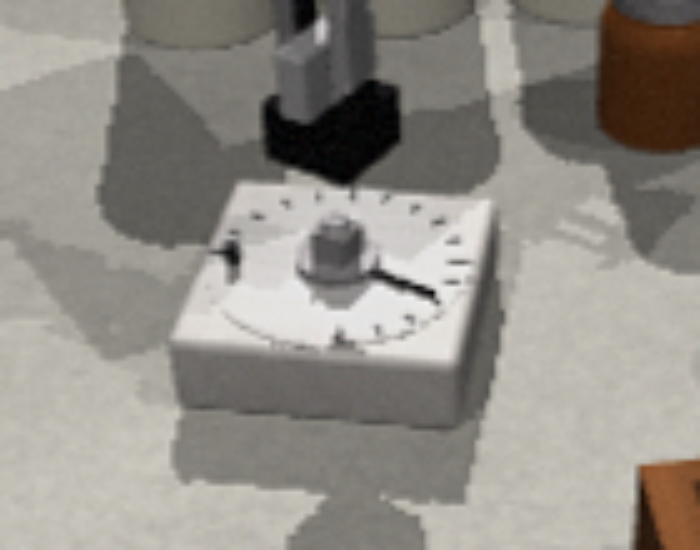

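The knob hangs level above the shaft (at about (335,240)); the pointer is to the right and the stop post to the left at (235,258). I'll align it, then lower in steps.

```bash
python3 -m pendant '[[0.17,-0.18,0.4,-0.0026,-0.0013,-0.014,1],[0,0,0.5,0,0,0,1],[0,0,0.2,0,0,0,1],[0,0,0,0,0,0,1],[0,0,0,0,0,0,1]]'; python3 g.py .4957 .2957 .088 180 0 54.2; python3 - <<'E'
from h import *
for n,b in (('side',(200,90,260,150)),('top',(90,180,160,250))):
    c=cap(n);P=cloud(c);Z=P[...,2]; im=c['pixels'].astype(int)
    try:
        q=mrect(P,(im.sum(2)<130)&(Z>.075)&(Z<.14),b,'foot '+n); print(np.percentile(q[:,2],[1,5,50,95,99]).round(4))
    except Exception as e: print(n,e)
E
```

```text
time_s: 32.68
tool_pos: [0.4961, 0.2955, 0.1259]
orientation: [180.0, -0.0, 54.3]
contact_force: [0.2, 0.4, -1.1]
finger_gap: 0.0178
grasp_force: 40.0
t 32.7 pos [0.4961 0.2955 0.1259] rpy [180.   -0.   54.3] q [27. 25. 88. -0. 67. 63.] gap 0.0178 gf 40.0 F [ 0.2  0.4 -1.1]
units [-0.   -0.02  1.52]
turn [ 0.0001 -0.0001  0.0006]
foot side 324 c [497.4 294.5] wh [52.  48.3] a 55.8 circ 497.8 293.3 33.1 z 0.1111
[0.0918 0.0944 0.1111 0.122  0.1229]
foot top 100 c [500.8 277.2] wh [25.1 18.3] a 53.9 circ 501.8 276.5 14.9 z 0.1211
[0.0953 0.0991 0.1211 0.127  0.1331]
```

```bash
python3 -m pendant '[[0,0,0.3,0,0,0,1],[0,0,0.3,0,0,0,1],[0,0,0.1,0,0,0,1],[0,0,0.1,0,0,0,1],[0,0,0,0,0,0,1]]' && python3 -m pendant '[[0,0,0.1,0,0,0,1],[0,0,0.1,0,0,0,1],[0,0,0,0,0,0,1]]'
```

```text
time_s: 33.2
tool_pos: [0.4958, 0.2954, 0.105]
orientation: [-180.0, 0.0, 54.4]
contact_force: [-0.6, -0.3, -0.6]
finger_gap: 0.0177
grasp_force: 40.0
time_s: 33.45
tool_pos: [0.4969, 0.2963, 0.1032]
orientation: [179.9, -0.2, 54.4]
contact_force: [-4.7, -1.0, 18.6]
finger_gap: 0.0178
grasp_force: 40.0
```

```bash
python3 -m pendant '[[0,0,-0.2,0,0,0,1],[-0.06,-0.045,0,0,0,0,1],[0,0,0.1,0,0,0,1],[0,0,0,0,0,0,1]]' && python3 -m pendant '[[0,0,0.1,0,0,0,1],[0,0,0.1,0,0,0,1],[0,0,0,0,0,0,1]]'
```

```text
time_s: 33.78
tool_pos: [0.4939, 0.2948, 0.1025]
orientation: [-180.0, 0.0, 54.4]
contact_force: [-0.5, 0.5, -1.7]
finger_gap: 0.0179
grasp_force: 40.0
time_s: 34.03
tool_pos: [0.494, 0.2948, 0.0974]
orientation: [-180.0, 0.0, 54.4]
contact_force: [-0.8, 0.9, -1.3]
finger_gap: 0.0183
grasp_force: 40.0
```

It's engaged with no contact force. Continuing to the seat.

```bash
python3 -m pendant '[[0,0,0.1,0,0,0,1],[0,0,0.1,0,0,0,1],[0,0,0.08,0,0,0,1],[0,0,0,0,0,0,1]]' && python3 -m pendant '[[0,0,0.06,0,0,0,1],[0,0,0,0,0,0,1]]' && python3 -m pendant '[[0,0,0.06,0,0,0,1],[0,0,0,0,0,0,1]]' && python3 -m pendant '[[0,0,0.04,0,0,0,1],[0,0,0,0,0,0,1]]'
```

```text
time_s: 34.37
tool_pos: [0.4941, 0.2949, 0.0907]
orientation: [180.0, 0.0, 54.4]
contact_force: [-0.4, -0.5, -2.0]
finger_gap: 0.0176
grasp_force: 40.0
time_s: 34.53
tool_pos: [0.4942, 0.295, 0.0896]
orientation: [180.0, -0.0, 54.4]
contact_force: [0.5, 0.3, -1.6]
finger_gap: 0.0179
grasp_force: 40.0
time_s: 34.7
tool_pos: [0.4942, 0.295, 0.0881]
orientation: [180.0, -0.0, 54.4]
contact_force: [-1.0, -0.1, -0.4]
finger_gap: 0.0178
grasp_force: 40.0
time_s: 34.87
tool_pos: [0.4943, 0.2951, 0.0876]
orientation: [180.0, -0.0, 54.4]
contact_force: [-0.3, -0.2, 0.7]
finger_gap: 0.0179
grasp_force: 40.0
```

```bash
python3 -m pendant '[[0,0,0.04,0,0,0,1],[0,0,0,0,0,0,1]]' && python3 -m pendant '[[0,0,0,0,0,-0.025,1],[0,0,0,0,0,-0.025,1],[0,0,0,0,0,-0.025,1],[0,0,0,0,0,-0.025,1]]'; python3 g.py; python3 -c "
from h import *; print(ctrl.get_state()['moment'])"
```

```text
time_s: 35.03
tool_pos: [0.4944, 0.2951, 0.0874]
orientation: [180.0, -0.1, 54.4]
contact_force: [-5.1, -2.7, 10.9]
finger_gap: 0.0177
grasp_force: 40.0
time_s: 35.37
tool_pos: [0.4951, 0.2951, 0.0874]
orientation: [179.9, -0.1, 72.6]
contact_force: [-0.9, -3.1, 8.2]
finger_gap: 0.0176
grasp_force: 40.0
t 35.4 pos [0.4951 0.2951 0.0874] rpy [ 1.799e+02 -1.000e-01  7.260e+01] q [27. 27. 90. -0. 63. 45.] gap 0.0176 gf 40.0 F [-0.9 -3.1  8.2]
[-0.53028928  0.12290037 -0.07834271]
```

```bash
python3 -m pendant '[[0,0,0,0,0,-0.03,1],[0,0,0,0,0,-0.03,1],[0,0,0,0,0,-0.03,1],[0,0,0,0,0,-0.03,1],[0,0,0,0,0,-0.03,1]]' && python3 -m pendant '[[0,0,0,0,0,-0.03,1],[0,0,0,0,0,-0.03,1],[0,0,0,0,0,-0.03,1],[0,0,0,0,0,-0.03,1],[0,0,0,0,0,-0.03,1]]' && python3 -m pendant '[[0,0,0,0,0,-0.03,1],[0,0,0,0,0,-0.03,1],[0,0,0,0,0,-0.03,1],[0,0,0,0,0,-0.03,1],[0,0,0,0,0,-0.03,1]]' && python3 -m pendant '[[0,0,0,0,0,-0.03,1],[0,0,0,0,0,-0.03,1],[0,0,0,0,0,-0.03,1],[0,0,0,0,0,-0.03,1],[0,0,0,0,0,-0.03,1]]'; python3 g.py; python3 - <<'E'
from h import *
c=cap('side'); cv2.imwrite('pics/j.png',cv2.resize(c['pixels'][80:190,160:300],None,fx=5,fy=5)[:,:,::-1])
E
```

```text
time_s: 35.78
tool_pos: [0.4951, 0.295, 0.0875]
orientation: [179.8, -0.0, 99.7]
contact_force: [-0.1, -4.2, 9.7]
finger_gap: 0.0179
grasp_force: 40.0
time_s: 36.2
tool_pos: [0.4951, 0.2948, 0.0875]
orientation: [179.9, 0.1, 126.7]
contact_force: [-0.3, -4.8, 8.7]
finger_gap: 0.0177
grasp_force: 40.0
time_s: 36.62
tool_pos: [0.4952, 0.2947, 0.0875]
orientation: [179.9, 0.1, 153.7]
contact_force: [0.4, -4.6, 8.4]
finger_gap: 0.0175
grasp_force: 40.0
time_s: 37.03
tool_pos: [0.4954, 0.2948, 0.0875]
orientation: [180.0, 0.2, -179.3]
contact_force: [2.5, -5.7, 8.4]
finger_gap: 0.0179
grasp_force: 40.0
t 37.0 pos [0.4954 0.2948 0.0875] rpy [ 180.     0.2 -179.3] q [ 27.  27.  90.  -0.  63. -63.] gap 0.0179 gf 40.0 F [ 2.5 -5.7  8.4]
```

View pics/j.png

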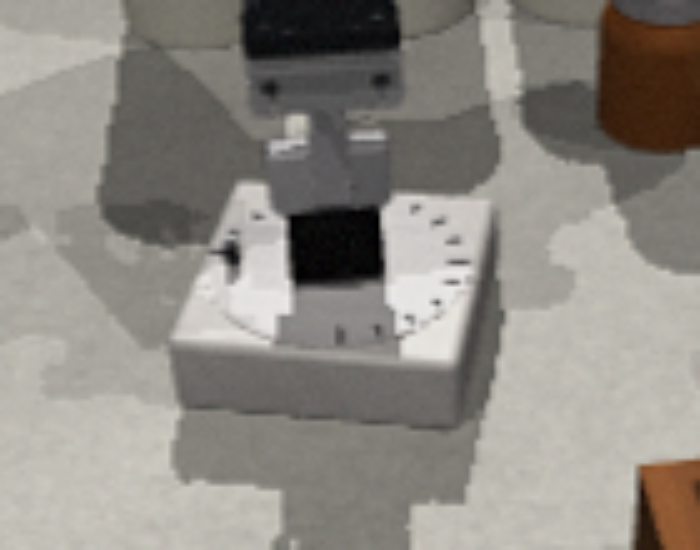

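The pointer has swung behind the knob (towards +y), so the shaft is following. Joint 6 would run out near the stop, so I'll regrasp half a turn back.

```bash
python3 -m pendant '[[0,0,-0.04,0,0,0,0.5],[0,0,0,0,0,0,0.5],[0,0,0,0,0,0,0.5],[0,0,0,0,0,0,0.5]]' && python3 -m pendant '[[0,0,-0.5,0,0,0,0.5],[0,0,-0.8,0,0,0,0.5],[0,0,-0.8,0,0,0,0.5],[0,0,0,0,0,0.0385,0.5],[0,0,0,0,0,0.0385,0.5]]' >/dev/null && python3 -m pendant '[[0,0,0,0,0,0.0385,0.5],[0,0,0,0,0,0.0385,0.5],[0,0,0,0,0,0.0385,0.5],[0,0,0,0,0,0.0385,0.5],[0,0,0,0,0,0.0385,0.5]]' >/dev/null && python3 -m pendant '[[0,0,0,0,0,0.0385,0.5],[0,0,0,0,0,0.0385,0.5],[0,0,0,0,0,0.0385,0.5],[0,0,0,0,0,0.0385,0.5],[0,0,0,0,0,0.0385,0.5]]' >/dev/null && python3 -m pendant '[[0,0,0,0,0,0.0385,0.5],[0,0,0,0,0,0.0385,0.5],[0,0,0,0,0,0.0385,0.5],[0,0,0,0,0,0.0385,0.5],[0,0,0,0,0,0.0385,0.5]]' >/dev/null && python3 -m pendant '[[0,0,0,0,0,0.0385,0.5],[0,0,0,0,0,0.0385,0.5],[0,0,0,0,0,0.0385,0.5],[0,0,0,0,0,0.0385,0.5],[0,0,0,0,0,0.0385,0.5]]' >/dev/null && python3 -m pendant '[[0,0,0,0,0,0.0385,0.5],[0,0,0,0,0,0.0385,0.5],[0,0,0,0,0,0.0385,0.5],[0,0,0,0,0,0.0385,0.5],[0,0,0,0,0,0,0.5]]'; python3 g.py .4952 .295 .0885 180 0 0.7; python3 - <<'E'
from h import *
c=cap('side');P=cloud(c);Z=P[...,2]
q=mrect(P,(Z>.095)&(Z<.125),(205,85,255,140),'bar')
E
```

```text
time_s: 37.42
tool_pos: [0.4941, 0.2951, 0.087]
orientation: [180.0, 0.0, -179.6]
contact_force: [0.3, 0.3, -0.1]
finger_gap: 0.0409
grasp_force: 0.0
time_s: 39.92
tool_pos: [0.4943, 0.2951, 0.1406]
orientation: [-180.0, -0.1, -0.1]
contact_force: [-0.3, -0.1, 0.5]
finger_gap: 0.0472
grasp_force: 0.0
t 39.9 pos [0.4943 0.2951 0.1406] rpy [-1.8e+02 -1.0e-01 -1.0e-01] q [ 27.  24.  87.  -0.  69. 117.] gap 0.0472 gf 0.0 F [-0.3 -0.1  0.5]
units [0.03 0.01 2.09]
turn [-0.0001 -0.0003 -0.0045]
bar 284 c [494.4 291.5] wh [20.3 61.2] a 89.4 circ 494.5 292.5 30.8 z 0.1128
```

```bash
python3 -m pendant '[[0.03,0,0.7,0,0,-0.002,0.5],[0,0,0.7,0,0,0,0.5],[0,0,0.66,0,0,0,0.5],[0,0,0,0,0,0,0.5]]' && python3 -m pendant '[[0,0,0,0,0,0,1],[0,0,0,0,0,0,1],[0,0,0,0,0,0,1],[0,0,0,0,0,0,1],[0,0,0,0,0,0,1]]' 40 && python3 -m pendant '[[0,0,0,0,0,0,1],[0,0,0,0,0,0,1],[0,0,0,0,0,0,1]]' && python3 -m pendant '[[0,0,0,0,0,-0.03,1],[0,0,0,0,0,-0.03,1],[0,0,0,0,0,-0.03,1],[0,0,0,0,0,-0.03,1],[0,0,0,0,0,-0.03,1]]' && python3 -m pendant '[[0,0,0,0,0,-0.03,1],[0,0,0,0,0,-0.03,1],[0,0,0,0,0,-0.03,1],[0,0,0,0,0,-0.03,1],[0,0,0,0,0,-0.03,1]]'; python3 -c "
from h import *; print(ctrl.get_state()['moment'])"
```

```text
time_s: 40.3
tool_pos: [0.4937, 0.2944, 0.0857]
orientation: [179.9, 0.2, 0.8]
contact_force: [-1.1, 0.3, -0.3]
finger_gap: 0.0468
grasp_force: 0.0
time_s: 40.72
tool_pos: [0.4953, 0.2951, 0.089]
orientation: [-180.0, -0.1, 0.6]
contact_force: [0.1, -1.4, -0.7]
finger_gap: 0.0177
grasp_force: 40.0
time_s: 40.97
tool_pos: [0.4953, 0.2951, 0.0889]
orientation: [-180.0, -0.1, 0.6]
contact_force: [-0.1, -0.5, 6.2]
finger_gap: 0.0175
grasp_force: 40.0
time_s: 41.38
tool_pos: [0.4952, 0.295, 0.0889]
orientation: [180.0, -0.1, 27.9]
contact_force: [-0.6, -2.2, 7.1]
finger_gap: 0.0179
grasp_force: 40.0
time_s: 41.8
tool_pos: [0.4953, 0.2951, 0.0889]
orientation: [180.0, -0.1, 54.9]
contact_force: [-0.6, 0.3, 4.7]
finger_gap: 0.0177
grasp_force: 40.0
[-0.23376367  0.31275632 -0.05939397]
```

```bash
python3 -m pendant '[[0,0,0,0,0,-0.03,1],[0,0,0,0,0,-0.03,1],[0,0,0,0,0,-0.03,1],[0,0,0,0,0,-0.02,1]]' >/dev/null; python3 -c "
from h import *; s=ctrl.get_state();print(s['moment'],s['orientation'][2])"; python3 -m pendant '[[0,0,0,0,0,-0.015,1],[0,0,0,0,0,-0.015,1]]'  >/dev/null; python3 -c "
from h import *; s=ctrl.get_state();print(s['moment'],s['orientation'][2])"; python3 -m pendant '[[0,0,0,0,0,-0.015,1],[0,0,0,0,0,0,1]]' >/dev/null; python3 -c "
from h import *; s=ctrl.get_state();print(s['moment'],s['orientation'][2]);c=cap('side'); cv2.imwrite('pics/k.png',cv2.resize(c['pixels'][80:190,160:300],None,fx=5,fy=5)[:,:,::-1])"
```

```text
[-0.32141604  0.33631946  0.01889815] 74.68531721928582
[-0.30024852  0.32778521 -0.05151826] 79.92948838300322
[-0.33248027  0.36926627  0.06660116] 82.66843691788809
```

View pics/k.png

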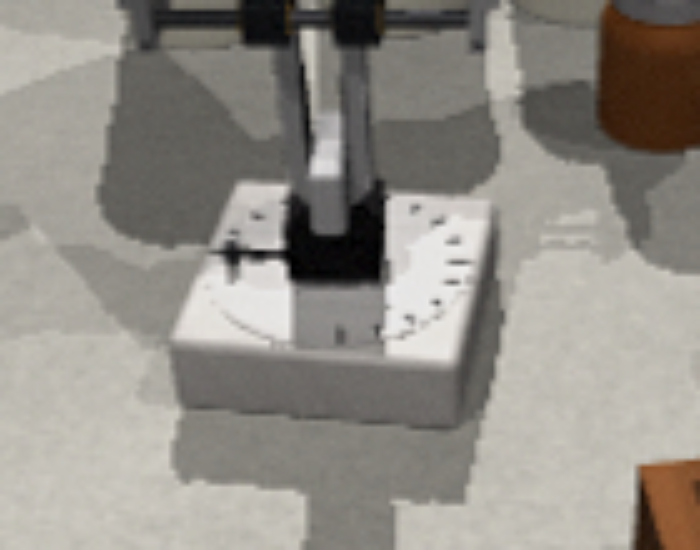

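The pointer now points left, close to the stop post at (232,258). Turning on in small steps until the moment rises.

```bash
Q='from h import *; s=ctrl.get_state();print(s["moment"].round(2),s["contact_force"].round(1),s["orientation"][2].round(1))'; python3 -m pendant '[[0,0,0,0,0,-0.01,1],[0,0,0,0,0,0,1]]' >/dev/null; python3 -c "$Q"; python3 -m pendant '[[0,0,0,0,0,-0.01,1],[0,0,0,0,0,0,1]]' >/dev/null; python3 -c "$Q"; python3 -m pendant '[[0,0,0,0,0,-0.01,1],[0,0,0,0,0,0,1]]' >/dev/null; python3 -c "$Q"; python3 -m pendant '[[0,0,0,0,0,-0.01,1],[0,0,0,0,0,0,1]]' >/dev/null; python3 -c "$Q"
```

```text
[-0.25  0.21  0.04] [ 0.  -1.9  6. ] 84.4
[ 0.02 -0.05 -0.08] [0.8 1.  5.7] 86.2
[ 0.02 -0.09 -0.35] [1.1 0.8 6.2] 87.9
[-0.01 -0.07 -0.6 ] [1.7 0.5 6.1] 89.7
```

```bash
Q='from h import *; s=ctrl.get_state();print(s["moment"].round(2),s["contact_force"].round(1),s["orientation"][2].round(1))'; python3 -m pendant '[[0,0,0,0,0,-0.01,1],[0,0,0,0,0,0,1]]' >/dev/null; python3 -c "$Q"; python3 -m pendant '[[0,0,0,0,0,-0.01,1],[0,0,0,0,0,0,1]]' >/dev/null; python3 -c "$Q"; python3 -c "
from h import *
c=cap('side'); cv2.imwrite('pics/l.png',cv2.resize(c['pixels'][110:160,185:255],None,fx=10,fy=10,interpolation=2)[:,:,::-1])"
```

```text
[-0.02  0.03 -0.91] [0.4 0.1 5.2] 91.5
[ 0.02 -0.06 -1.15] [0.4 0.4 5.9] 93.3
```

View pics/l.png

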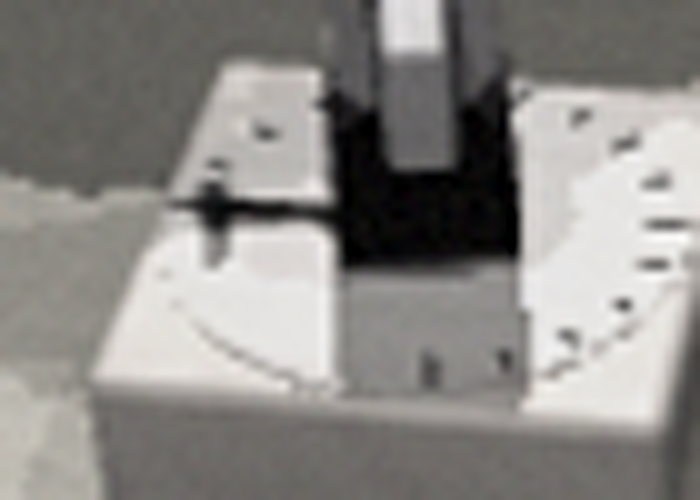

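The pointer is at the zero stop: the moment climbs linearly to 1.15 N m with no further travel. Now ease back into the bore's free play and lift off.

```bash
Q='from h import *; s=ctrl.get_state();print(s["moment"].round(2),s["contact_force"].round(1),s["orientation"][2].round(1))'; python3 -m pendant '[[0,0,0,0,0,0.02,1],[0,0,0,0,0,0.02,1],[0,0,0,0,0,0,1]]' >/dev/null; python3 -c "$Q"; python3 -m pendant '[[0,0,0,0,0,0.015,1],[0,0,0,0,0,0.005,1],[0,0,0,0,0,0,1]]' >/dev/null; python3 -c "$Q"; python3 -m pendant '[[0,0,-0.2,0,0,0,1],[0,0,-0.3,0,0,0,1],[0,0,-0.3,0,0,0,1],[0,0,-0.4,0,0,0,1],[0,0,-0.8,0,0,0,1]]'; python3 -c "$Q"; python3 -m pendant '[[0,0,-0.8,0,0,0,1],[0,0,0,0,0,0,1]]'; python3 - <<'E'
from h import *
for i in range(2):
    c=cap('side','m.png'); P=cloud(c); Z=P[...,2]; im=c['pixels'].astype(int)
    ctr=np.array([.4957,.2957]); d=np.hypot(P[...,0]-ctr[0],P[...,1]-ctr[1]); m=(d<.062)&(d>.026)&(Z>.04)&(Z<.056)&(im.sum(2)<160)&(P[...,0]<.48)
    n,l,s,ce=cv2.connectedComponentsWithStats(m.astype(np.uint8))
    for k in range(1,n):
        if s[k,4]>5: q=P[l==k]; v=q[:,:2]-ctr; print(np.round(ce[k]),s[k,4],np.degrees(np.median(np.arctan2(v[:,1],v[:,0]))%(2*np.pi)).round(1))
E
```

```text
[-0.   -0.04 -0.08] [ 2.  -0.1  5.4] 85.8
[ 0.03 -0.02 -0.04] [ 0.8 -0.   5.1] 82.4
time_s: 44.48
tool_pos: [0.494, 0.2945, 0.1374]
orientation: [-179.8, 0.1, 82.5]
contact_force: [1.3, -0.5, -1.8]
finger_gap: 0.0175
grasp_force: 40.0
[-0.06  0.06  0.01] [ 1.3 -0.5 -1.8] 82.5
time_s: 44.65
tool_pos: [0.4961, 0.2957, 0.1626]
orientation: [179.7, -0.2, 82.5]
contact_force: [-0.3, -0.1, -0.7]
finger_gap: 0.0178
grasp_force: 40.0
[210. 130.] 20 170.9
[210. 130.] 19 168.2
```

View pics/m.png

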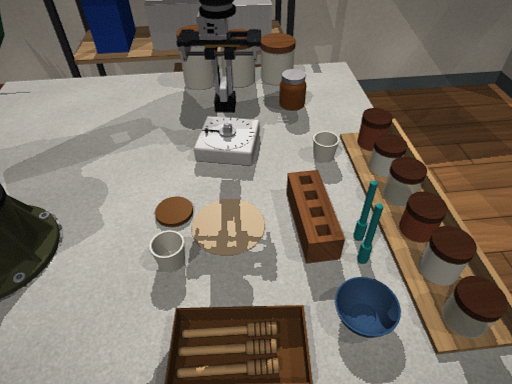

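The picture shows the knob off the shaft, the pointer at the stop, and three stirrers in the tin. Carrying the knob back to the mat, whose centre is (0.481, 0.016).

```bash
python3 -m pendant '[[-0.93,0.07,0,0,0,0,1],[-0.93,0.07,0,0,0,0,1],[-0.93,0.07,0,0,0,0,1],[-0.93,0.07,0,0,0,0,1],[-0.93,0.07,0,0,0,0,1]]' >/dev/null && python3 -m pendant '[[-0.93,0.07,0,0,0,0,1],[-0.93,0.07,0,0,0,0,1],[-0.93,0.07,0,0,0,0,1],[-0.93,0.07,0,0,0,0,1],[-0.93,0.07,0,0,0,0,1]]' >/dev/null && python3 -m pendant '[[-0.93,0.07,0,0,0,0,1],[-0.93,0.07,0,0,0,0,1],[0,0,0.8,0,0,0,1],[0,0,1,0,0,0,1],[0,0,0,0,0,0,1]]'; python3 g.py .481 .016 .045 180 0 82.5
```

```text
time_s: 46.0
tool_pos: [0.4766, 0.0154, 0.1085]
orientation: [-179.6, 0.0, 82.4]
contact_force: [0.2, -0.7, -2.1]
finger_gap: 0.0178
grasp_force: 40.0
t 46.0 pos [0.4766 0.0154 0.1085] rpy [-179.6    0.    82.4] q [ -3.  14. 105.   0.  61.   5.] gap 0.0178 gf 40.0 F [ 0.2 -0.7 -2.1]
units [0.05 0.19 2.54]
turn [-0.0023  0.0002 -0.0003]
```

```bash
python3 -m pendant '[[0.05,0.19,0.8,-0.001,0,0,1],[0,0,0.8,0,0,0,1],[0,0,0.8,0,0,0,1],[0,0,0,0,0,0,1],[0,0,0,0,0,0,1]]' && python3 -m pendant '[[0,0,0.1,0,0,0,1],[0,0,0.05,0,0,0,1],[0,0,0,0,0,0,1]]' && python3 -m pendant '[[0,0,0.05,0,0,0,1],[0,0,0,0,0,0,1],[0,0,0,0,0,0,1]]'
```

```text
time_s: 46.42
tool_pos: [0.4839, 0.0165, 0.0532]
orientation: [179.9, 0.0, 82.5]
contact_force: [-1.3, -0.8, -1.4]
finger_gap: 0.0178
grasp_force: 40.0
time_s: 46.67
tool_pos: [0.4847, 0.0163, 0.0502]
orientation: [179.7, -0.0, 82.5]
contact_force: [-0.1, 0.7, -0.9]
finger_gap: 0.0179
grasp_force: 40.0
time_s: 46.92
tool_pos: [0.4845, 0.0163, 0.0484]
orientation: [179.8, -0.0, 82.5]
contact_force: [-0.2, 0.1, -1.2]
finger_gap: 0.018
grasp_force: 40.0
```

```bash
python3 -m pendant '[[0,0,0.12,0,0,0,1],[0,0,0.12,0,0,0,1],[0,0,0.04,0,0,0,1],[0,0,0,0,0,0,1],[0,0,0,0,0,0,1]]' && python3 -m pendant '[[0,0,0.04,0,0,0,1],[0,0,0,0,0,0,1],[0,0,0,0,0,0,1]]'&& python3 -m pendant '[[0,0,0.04,0,0,0,1],[0,0,0,0,0,0,1],[0,0,0,0,0,0,1]]'
```

```text
time_s: 47.33
tool_pos: [0.4843, 0.0163, 0.0411]
orientation: [179.8, -0.0, 82.5]
contact_force: [-0.6, 0.7, -1.0]
finger_gap: 0.0181
grasp_force: 40.0
time_s: 47.58
tool_pos: [0.4844, 0.0163, 0.0402]
orientation: [179.8, -0.0, 82.5]
contact_force: [-0.2, -0.8, -2.5]
finger_gap: 0.0176
grasp_force: 40.0
time_s: 47.83
tool_pos: [0.4846, 0.0163, 0.0399]
orientation: [179.8, -0.0, 82.5]
contact_force: [-4.2, -0.5, 9.6]
finger_gap: 0.0177
grasp_force: 40.0
```

Touchdown at 9.6 N. Release, retreat upward and check the scene.

```bash
python3 -m pendant '[[0,0,-0.03,0,0,0,0.5],[0,0,0,0,0,0,0.5],[0,0,0,0,0,0,0.5],[0,0,0,0,0,0,0.5]]' && python3 -m pendant '[[0,0,-0.5,0,0,0,0.5],[0,0,-1,0,0,0,0.5],[0,0,-1,0,0,0,0.5],[0,0,-1,0,0,0,0.5],[0,0,-1,0,0,0,0.5]]' && python3 -m pendant '[[-1,0,-1,0,0,0,0.5],[-1,0,-1,0,0,0,0.5],[-1,0,0,0,0,0,0.5],[-1,0,0,0,0,0,0.5],[-1,0,0,0,0,0,0.5]]' >/dev/null && python3 -m pendant '[[-1,0,0,0,0,0,0.5],[-1,0,0,0,0,0,0.5],[0,0,0,0,0,0,0.5],[0,0,0,0,0,0,0.5],[0,0,0,0,0,0,0.5]]'; python3 - <<'E'
from h import *
c=cap('top','n.png'); P=cloud(c); Z=P[...,2]; im=c['pixels'].astype(int)
mrect(P,(Z>.015)&(Z<.09),(215,195,290,255),'knob')
for n,b in dict(f1=(140,90,176,128),f2=(266,260,302,300),bowl=(328,102,382,155),lid=(204,255,248,300)).items(): mrect(P,(Z>.008)&(Z<.1),b,n)
ctr=np.array([.4957,.2957]);d=np.hypot(P[...,0]-ctr[0],P[...,1]-ctr[1]); m=(d<.07)&(d>.03)&(Z>.04)&(im.sum(2)<200)
n,l,s,ce=cv2.connectedComponentsWithStats(m.astype(np.uint8))
for i in range(1,n):
    if s[i,4]>5: v=ray(c,*ce[i],.047)[:2]-ctr; print(s[i,4],np.degrees(np.arctan2(v[1],v[0])).round(1),np.hypot(*v).round(4))
mrect(P,(Z>.066)&(Z<.09),(105,195,145,235),'shafttop')
E
```

```text
time_s: 48.17
tool_pos: [0.4845, 0.0163, 0.0399]
orientation: [179.8, -0.0, 82.5]
contact_force: [-0.2, -0.2, -0.1]
finger_gap: 0.0407
grasp_force: 0.0
time_s: 48.58
tool_pos: [0.4838, 0.0163, 0.1536]
orientation: [179.8, -0.0, 82.5]
contact_force: [0.6, -0.1, -0.3]
finger_gap: 0.0468
grasp_force: 0.0
time_s: 49.42
tool_pos: [0.4609, -0.1568, 0.2023]
orientation: [179.8, -0.0, 82.5]
contact_force: [-1.1, 0.4, 0.6]
finger_gap: 0.0469
grasp_force: 0.0
knob 504 c [465.9 -10.5] wh [47.9 60. ] a 4.8 circ 466.6 -11.2 32.8 z 0.0377
f1 495 c [740.9 224.4] wh [64.2 63.8] a 29.6 circ 741.5 224.9 33.2 z 0.0441
f2 400 c [362.4 -62.7] wh [63.8 63.7] a 45.8 circ 363.2 -62.8 32.6 z 0.0499
bowl 1463 c [ 706.1 -221.1] wh [106.5 107.3] a 86.1 circ 706.2 -221.0 54.8 z 0.0245
lid 1047 c [361.7  67.7] wh [82.3 82.2] a 45.8 circ 361.7 68.7 42.7 z 0.013
33 166.2 0.0479
shafttop 91 c [495.9 295.9] wh [21.  19.4] a 75.0 circ 496.1 296.6 13.7 z 0.0724
```

View pics/n.png

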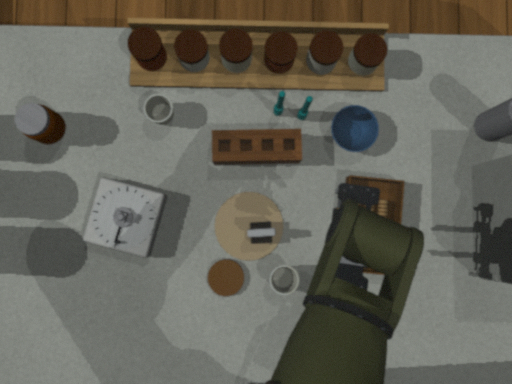

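The pointer is at 166°, the zero side. The bystanders are unchanged. The knob has been knocked about 3 cm since I released it, to (0.466, -0.010), but still stands on the mat. There is plenty of time, so I'll put it back in the middle.

```bash
python3 -m pendant '[[1,0.14,0,0,0,-0.034,0.5],[1,0.14,0,0,0,-0.034,0.5],[1,0,0,0,0,0,0.5],[0,0,0,0,0,0,0.5]]' >/dev/null; python3 - <<'E'
from h import *
for i in range(3):
    c=cap('top'); P=cloud(c); Z=P[...,2]
    q=mrect(P,(Z>.06)&(Z<.09),(215,195,290,255),'bar'); print(q[:,:2].mean(0).round(4))
E
python3 g.py .466 -.0105 .15 180 0 94.8
```

```text
bar 202 c [465.8  -7.2] wh [17.9 53.4] a 4.6 circ 466.8 -7.1 27.6 z 0.0713
[ 0.466  -0.0066]
bar 210 c [465.9  -8.3] wh [17.8 55.7] a 4.6 circ 466.8 -8.3 28.7 z 0.0712
[ 0.4661 -0.0078]
bar 218 c [466.   -9.4] wh [17.9 57.8] a 4.6 circ 466.8 -9.3 29.7 z 0.0715
[ 0.4661 -0.0086]
t 50.0 pos [ 0.4699 -0.0826  0.2026] rpy [179.8   0.   94.8] q [-14.   8.  99.   0.  73. -19.] gap 0.0469 gf 0.0 F [-0.1 -1.   0.2]
units [2.89 0.08 2.1 ]
turn [0.0012 0.0003 0.    ]
```

```bash
python3 -m pendant '[[0.96,0.03,0,0.001,0,0,0.5],[0.96,0.03,0,0,0,0,0.5],[0.96,0.03,0,0,0,0,0.5],[0,0,1,0,0,0,0.5],[0,0,1,0,0,0,0.5]]' >/dev/null && python3 -m pendant '[[0,0,0,0,0,0,0.5],[0,0,0,0,0,0,0.5]]'; python3 g.py .466 -.0105 .039 180 0 94.8
```

```text
time_s: 50.53
tool_pos: [0.4658, -0.0115, 0.1522]
orientation: [-179.9, 0.0, 94.7]
contact_force: [0.3, 0.1, 0.4]
finger_gap: 0.0471
grasp_force: 0.0
t 50.5 pos [ 0.4658 -0.0115  0.1522] rpy [-179.9    0.    94.7] q [ -6.  10. 104.  -0.  66. -11.] gap 0.0471 gf 0.0 F [0.3 0.1 0.4]
units [0.04 0.02 4.53]
turn [-0.0005  0.0001 -0.0006]
```

```bash
python3 -m pendant '[[0.04,0.02,0.9,0,0,0,0.5],[0,0,0.9,0,0,0,0.5],[0,0,0.9,0,0,0,0.5],[0,0,0.9,0,0,0,0.5],[0,0,0.9,0,0,0,0.5]]' >/dev/null && python3 -m pendant '[[0,0,0,0,0,0,0.5],[0,0,0,0,0,0,0.5]]' && python3 -m pendant '[[0,0,0,0,0,0,1],[0,0,0,0,0,0,1],[0,0,0,0,0,0,1],[0,0,0,0,0,0,1],[0,0,0,0,0,0,1]]' 30 >/dev/null && python3 -m pendant '[[0,0,0,0,0,0,1],[0,0,0,0,0,0,1],[0,0,0,0,0,0,1]]' && python3 -m pendant '[[0,0,-0.4,0,0,0,1],[0.5,0.34,0,0,0,0,1],[0.51,0.35,0,0,0,0,1],[0,0,0,0,0,0,1],[0,0,0,0,0,0,1]]' && python3 -m pendant '[[0,0,0.2,0,0,0,1],[0,0,0.15,0,0,0,1],[0,0,0,0,0,0,1],[0,0,0,0,0,0,1]]'
```

```text
time_s: 51.12
tool_pos: [0.4671, -0.0106, 0.0409]
orientation: [180.0, 0.0, 94.7]
contact_force: [-0.4, 0.3, 0.6]
finger_gap: 0.0466
grasp_force: 0.0
time_s: 51.78
tool_pos: [0.4666, -0.0101, 0.0401]
orientation: [180.0, 0.0, 94.7]
contact_force: [-2.0, 0.2, 5.3]
finger_gap: 0.0179
grasp_force: 30.0
time_s: 52.2
tool_pos: [0.4816, 0.0167, 0.0501]
orientation: [180.0, 0.0, 94.8]
contact_force: [-0.1, -0.6, -2.5]
finger_gap: 0.0175
grasp_force: 30.0
time_s: 52.53
tool_pos: [0.4813, 0.0161, 0.0408]
orientation: [-180.0, 0.0, 94.7]
contact_force: [-0.3, -1.1, -1.2]
finger_gap: 0.0173
grasp_force: 30.0
```

```bash
python3 -m pendant '[[0,0,0.04,0,0,0,1],[0,0,0,0,0,0,1],[0,0,0,0,0,0,1]]' && python3 -m pendant '[[0,0,0,0,0,0,0.5],[0,0,0,0,0,0,0.5],[0,0,0,0,0,0,0.5],[0,0,0,0,0,0,0.5]]' && python3 -m pendant '[[0,0,-0.5,0,0,0,0.5],[0,0,-1,0,0,0,0.5],[0,0,-1,0,0,0,0.5],[0,0,-1,0,0,0,0.5],[0,0,-1,0,0,0,0.5]]' >/dev/null && python3 -m pendant '[[-1,0,-1,0,0,0,0.5],[-1,0,-1,0,0,0,0.5],[-1,0,0,0,0,0,0.5],[-1,0,0,0,0,0,0.5],[-1,0,0,0,0,0,0.5]]' >/dev/null && python3 -m pendant '[[-1,0,0,0,0,0,0.5],[-1,0,0,0,0,0,0.5],[0,0,0,0,0,0,0.5],[0,0,0,0,0,0,0.5],[0,0,0,0,0,0,0.5]]'; python3 - <<'E'
from h import *
c=cap('top'); P=cloud(c); Z=P[...,2]; im=c['pixels'].astype(int)
mrect(P,(Z>.015)&(Z<.09),(215,195,290,255),'knob'); q=mrect(P,(Z>.06)&(Z<.09),(215,195,290,255),'bar')
for n,b in dict(f1=(140,90,176,128),f2=(266,260,302,300),bowl=(328,102,382,155),lid=(204,255,248,300)).items(): mrect(P,(Z>.008)&(Z<.1),b,n)
c=cap('side'); P=cloud(c); Z=P[...,2]; im=c['pixels'].astype(int)
m=(im[...,0]>130)&(im[...,0]>im[...,2]*1.5)&(Z<.05); mm=np.zeros_like(m); mm[315:384,180:300]=m[315:384,180:300]
n,l,s,ce=cv2.connectedComponentsWithStats(mm.astype(np.uint8)); print([(ce[i].round().tolist(),int(s[i,4]),P[l==i].mean(0).round(3).tolist()) for i in range(1,n) if s[i,4]>80])
E
```

```text
time_s: 52.78
tool_pos: [0.4816, 0.0163, 0.0402]
orientation: [180.0, 0.0, 94.7]
contact_force: [1.1, -1.0, -0.5]
finger_gap: 0.0179
grasp_force: 30.0
time_s: 53.12
tool_pos: [0.4817, 0.0165, 0.0402]
orientation: [180.0, 0.0, 94.7]
contact_force: [1.0, -0.4, -0.0]
finger_gap: 0.041
grasp_force: 0.0
time_s: 54.37
tool_pos: [0.4959, -0.1573, 0.2027]
orientation: [180.0, 0.0, 94.7]
contact_force: [0.2, 0.5, -0.1]
finger_gap: 0.0472
grasp_force: 0.0
knob 503 c [482.2  16. ] wh [48. 60.] a 4.9 circ 482.0 16.2 32.7 z 0.038
bar 228 c [482.2  16. ] wh [17.9 60. ] a 4.7 circ 482.8 16.0 30.5 z 0.0713
f1 490 c [740.8 224.7] wh [63.9 64. ] a 37.6 circ 741.3 224.8 32.9 z 0.0437
f2 401 c [362.5 -62.6] wh [63.4 63.6] a 46.0 circ 363.2 -62.8 32.5 z 0.0491
bowl 1472 c [ 706.1 -221.5] wh [107.  106.7] a 0.9 circ 705.8 -221.4 54.7 z 0.0246
lid 1059 c [362.6  67.9] wh [81.5 82.3] a 0.8 circ 361.9 67.7 41.9 z 0.0129
[([218.0, 331.0], 481, [0.453, -0.23, 0.019]), ([262.0, 345.0], 153, [0.523, -0.263, 0.025]), ([217.0, 348.0], 628, [0.45, -0.258, 0.018]), ([261.0, 365.0], 102, [0.517, -0.294, 0.025]), ([218.0, 369.0], 692, [0.45, -0.29, 0.019])]
```

The knob is upright at the mat's centre, the stirrers are in the tin and the bystanders haven't moved. Handing in.

```bash
python3 -c "
from cell import ctrl; print(ctrl.sign_off())"
```

```text
the job is handed in; nothing more can be done
None
```

Job handed in at about 54 s: all three stirrers lie in the tin, the counter pointer is back at the zero stop, the knob stands upright at the centre of the mat, and the cups, bowl and lid have not moved.

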